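# Fetch the gauge square from the dust hood and check the bench stop

## Task

Reach through the round port in the sloping front of the dust hood, take the steel gauge square off its pedestal and bring it out through the port without knocking the hood. Use it to check the stop on the measuring bench: holding the square, press it with about 10 N down on the bed and at the same time about 10 N back against the stop for a second, so that foot and blade sit flush in the corner without gaps. Leave it standing there by itself, flush in the corner near the middle of the stop's width, and leave the other things alone.

Things in the scene. Friction and masses are not known exactly. Their poses are not given: they have to be found in the camera images.
- hood: Fixed dust hood, 214 x 200 mm on the table and 226 mm high: clear sides and back, white front, closed but for the port. Origin on the table under it, x away from the robot-facing front, z up (yaw about 0 when it faces the robot). Front wall 106 mm before the origin and 127 mm high; from its top the white port plate slopes up at 30 degrees to a short flat roof.
- port: The sloping port plate of the hood, 190 x 200 mm, 6 mm thick, with one round hole of 136 mm diameter at its middle. Origin at the centre of the hole on the outer face; z is the hole's axis, pointing outward (up and toward the hood's front, 30 degrees from vertical); x runs up the slope, y across.
- square: Loose L-shaped steel gauge square, 0.35 to 0.55 kg, section 20 x 20 mm. Origin at the outer heel corner, mid-thickness; x along the foot, z up the blade. Blade: x 0 to 20, z 0 to 110 mm; foot: x 0 to 90, z 0 to 20 mm. Starts upright on the pedestal, foot away from the hood's front, blade top 5 to 25 mm inside the port plate; pinch it there across its thickness (y), along the port's axis.
- foot_tip (a point): End of the square's foot on its underside, 90 mm from the heel.
- pedestal: Fixed round dark steel pedestal in the hood, flat top of 104 mm diameter, 60 mm high. Origin at the centre of its underside on the table.
- bench: Fixed measuring bench: white base 270 x 120 x 20 mm with an aluminium bed 260 x 85 mm on it, bed top 50 mm above the table. Origin at the centre of its underside; x along the bed, away from the stop.
- bed: The bench's flat aluminium bed. Origin at the centre of its top face, axes as the bench.
- stop: Fixed dark steel stop block on the bed at the end nearer the robot, 40 x 70 mm and 75 mm tall above the bed. Origin in the inner corner to be checked: on the bed's top, at the foot of the stop's flat face, middle of its width. x points out of the face along the bed, z up. Bed and face are rigid, ground and lightly oiled (friction about 0.2). In the corner, the square's axes agree with these and the origins coincide.
- weight: Loose bystander: steel slotted weight on a stem, 56 mm diameter, 88 mm tall. Origin at its underside.
- eyepiece: Loose bystander: black eyepiece tube standing, 52 mm diameter, 90 mm tall. Origin at its underside.
- block: Loose bystander: wooden block 100 x 50 x 35 mm. Origin at its underside.
Things that resemble listed ones, but are neither listed nor needed, are in the scene too. Of the things shaped like the square, the steel one is meant.

How it is judged:
On the way, in this order (a step that is already met when the one before it is completed fails the run):
1. the square, heel and foot tip, has come out through the port plate (z of each of square, foot_tip in the frame of port above 0.002 m), for 0.05 s.
2. held in the gripper, the square is pressed flush into the corner: 6 to 25 N on the bed and 4 to 25 N on the stop together for 0.3 s (x of square in the frame of stop between -0.003 and 0.003 m and z of square in the frame of stop between -0.003 and 0.003 m and y of square in the frame of stop between -0.02 and 0.02 m and angle between the z axis of square and the z axis of stop, either way round below 0.03 rad and angle between the x axis of square and the x axis of stop, either way round below 0.06 rad and x of foot_tip in the frame of stop above 0.05 m and contact force between square and bed between 6 and 25 N and contact force between square and stop between 4 and 25 N and contact force between the fingers and square above 2 N), for 0.3 s.
At the end, for the whole second after the job is handed in: The square stands released and at rest in the corner of bed and stop: heel within 3 mm of both faces and 20 mm of the middle of the stop's width, blade within 0.03 rad of upright, foot within 0.06 rad of the bed's length and pointing away from the stop (x of square in the frame of stop between -0.003 and 0.003 m and z of square in the frame of stop between -0.003 and 0.003 m and y of square in the frame of stop between -0.02 and 0.02 m and angle between the z axis of square and the z axis of stop, either way round below 0.03 rad and angle between the x axis of square and the x axis of stop, either way round below 0.06 rad and x of foot_tip in the frame of stop above 0.05 m and linear speed of square below 0.01 m/s and contact force between the fingers and square below 0.1 N); the robot touches nothing.
It fails at once if the hood is struck with more than 60 N (contact force between hood and anything else above 60 N).
It fails at once if a bystander is moved more than 30 mm (distance of any of weight, eyepiece, block from where it was at the start of the episode above 0.03 m).
It also fails if it takes over 67 s, if anything falls off the work surface, if the arm or the gripper's body presses on something with over 40 N, if the wrist force passes 120 N, or if a joint passes its speed limit or range.

## Robot

A 6-joint arm with a two-finger parallel gripper is mounted at the origin on the work surface. World frame = base frame: x ahead of the robot, y to its left, z up, the work surface at z = 0. Lengths are in m, angles in rad, forces in N, time in s.
With the tool pointing down it reaches from about 0.4 to 0.825 m from the base axis. Payload 7 kg.
Tool frame: the origin (TCP) lies on the centre line of the jaws, within the pads' length; the fingertips stand 17 mm ahead of it and the grasp point (between the pads) lies 2 mm behind it; z points along the fingers, x is the direction in which the jaws open and shut, and the axes are right-handed (so a half turn about z gives the same grasp; the last joint's range is limited). The gripper opens to 85 mm and grips with 20 to 120 N. Pads are 22 mm wide; open, the fingers measure 114 mm over their backs; the gripper's body (76 mm by 85 mm) begins 54 mm behind the grasp point. The pads swing forward as they close: fully open they stand 13 mm farther back than shut.
Start: joints at [1.413, 0.359, 0.012, 0, -1.224, -0.288], TCP at [0.291, 0.609, 0.248] pointing down, gripper open.
Joint ranges: [-3.07, 3.07], [-1.43, 2.12], [-1.02, 1.25], [-3.03, 1.67], [-3.05, -0], [-3.03, 3.03]. Speed limits (rad/s): [2.39, 2.39, 3.01, 3.14, 3.14, 3.14].

## Interface

Orientations are given as a rotation vector (axis times angle).
In Python, from plant import * gives the robot as it stands. The module is installed in compiled form; this text tells all that it offers.
- The arm moves only by the shell command python3 -m pendant 'ROWS' [OPENING] [FORCE]. ROWS is JSON, a list of rows, each an object with "linear": the shift along the tool's x, y, z in mm, a list of three; "rot": the turn, a rotation vector about the tool's x, y, z in rad, a list of three. A call has 1 to 8 rows; each row shifts and turns the commanded pose from where the row before left it, along the tool's axes as they then stand; what a row does not reach is not made up. A row lasts 1/12 s, in which the tool goes at most 41.7 mm and 7.16 degrees, less where a joint would pass 70% of its speed; a pose out of reach is approached as far as the arm can. A call is refused whole if a number of a shift passes 41.7 or a number of a turn 0.125, either way. A call with a gripper value outside its range is refused whole. OPENING is the opening in per cent of the stroke, from 0 (shut) to 100 (fully open), set as the call begins (- or left out, the last holds). The fingers move at their own pace and stop on an object; FORCE is the grip in N (left out, the last holds). Time passes only in rows, so rows that do not move let the fingers close. It gives the time, the measured TCP pose, the force and the opening at its end, in the units of the state.
- sense(): the state, without advancing time (a new reading comes with each control period).
- read_camera(name): name is "side" or "top"; returns a dict with "pixels" (480x640x3 uint8, red, green, blue), "depth" (480x640 float32, m along the optical axis (not along the pixel's ray), 0 where there is no reading), "K" (3x3 intrinsics, pixels), "xyz" and "orientation" of the camera in the world. Camera axes: x right, y up, looking along -z (the intrinsics and any distortion apply to the point x, -y, -z); pixel columns grow to the right and rows downward; lengths in m; the calibration is good to about 2 mm. A picture is of the moment at which its call begins.
- sign_off(): hands the job in, once; it reports no verdict.
Trained networks look in a picture, given as the dict that the camera call returned (one of the last four; its "shot" number tells which), for a name from the list of things; names that differ only in an ending like _2 or _b are one class to them, and where a whole thing is asked for, a point or a joint stands for the part that bears it (a point fixed in the world has none). Each returns a list of dicts, best first, with "score" (0 to 1); they miss things now and then, are a little off and sometimes report something else, mostly with a low value. They report only what shows in the picture. A call takes as long as a camera call. They do not tell look-alikes from the thing itself.
- masks_of(name, picture): "mask" (480x640 bool, what is visible of it) and "bbox" ([left, top, width, height] in pixels, round what is visible of it).
- mark_of(name, picture): "centre" ([column, row] in pixels: a listed point, or the origin of a listed thing).
The state is a dict: "time": time; "joints": joint angles; "joint_velocities": joint speeds; "joint_efforts": joint torques, N m; "ee_pos": TCP position; "tcp_rot": TCP orientation; "contact_force": force on the tool from outside, world axes, zero at the start; "ft_torque": the same for the moment, N m; "finger_gap": finger opening in m.
Only numpy, scipy, OpenCV 4.12 (cv2) and the standard library are available. Lean on these libraries where they do the work, as an engineer would, in place of code of your own. Each camera call takes 0.05 s, during which the arm holds its last target.

## Working session

There is one attempt and no reset: what is moved stays moved. The work goes in short steps, Python scripts to look and compute and a shell command to move; the robot and the scene stay as the last step left them, time stands still between calls to the robot, and variables do not carry over. Pictures are saved under pics/ and viewed, and the job is handed in when it is done.

```bash
mkdir -p pics; ls; cat > look.py <<'E'
from plant import *
import cv2, numpy as np, sys
tag=sys.argv[1]
for n in ("side","top"):
    p=read_camera(n)
    np.savez("pics/%s_%s.npz"%(n,tag),**{k:p[k] for k in("pixels","depth","K","xyz","orientation")})
    cv2.imwrite("pics/%s_%s.png"%(n,tag),p["pixels"][:,:,::-1])
    print(n,p["xyz"],p["orientation"],p["K"].tolist(),[k for k in p])
    if len(sys.argv)>2:
        for t in sys.argv[2].split(","):
            m=mark_of(t,p); b=masks_of(t,p)
            print(t,[(np.round(q["centre"],1).tolist(),round(q["score"],2)) for q in m][:4],[(q["bbox"],round(q["score"],2)) for q in b][:4])
s=sense(); print(s)
E
python3 look.py a square,foot_tip,port,hood,pedestal,bench,bed,stop,weight,eyepiece,block
```

```text
pics
side [ 0.06536138 -0.60293049  1.04231901] [ 0.67953796 -0.27414845 -0.70682387] [[437.7583753323576, 0.0, 315.3815599543658], [0.0, 437.7583753323576, 241.53522268072595], [0.0, 0.0, 1.0]] ['pixels', 'depth', 'K', 'xyz', 'orientation', 'shot']
square [([345.5, 302.4], 0.86), ([302.4, 362.7], 0.79), ([277.5, 275.9], 0.76)] [([346.6, 269.0, 31.2, 33.1], 0.94), ([275.7, 334.6, 32.5, 29.3], 0.76), ([276.1, 251.1, 30.7, 30.4], 0.75)]
foot_tip [([377.1, 282.6], 0.94), ([273.0, 344.2], 0.87), ([309.4, 275.8], 0.69)] [([273.5, 249.7, 29.1, 29.2], 0.64), ([271.4, 333.7, 32.9, 32.7], 0.63), ([349.1, 269.4, 26.2, 32.2], 0.59)]
port [] [([301.6, 229.9, 102.3, 102.3], 0.7), ([228.8, 215.3, 27.5, 37.7], 0.42)]
hood [] [([297.5, 216.7, 125.8, 142.7], 0.6)]
pedestal [([361.3, 305.1], 0.6)] [([342.7, 276.9, 28.7, 26.1], 0.53)]
bench [([266.0, 237.9], 0.8)] [([216.2, 200.6, 92.4, 70.3], 0.92)]
bed [([267.9, 223.7], 0.88)] [([224.8, 196.8, 82.8, 65.3], 0.71)]
stop [([249.6, 234.1], 0.93)] [([227.8, 214.5, 27.7, 36.8], 0.62)]
weight [] []
eyepiece [([226.0, 188.5], 0.58), ([349.5, 300.5], 0.43)] [
[... 1475 characters left out ...]
'time': 2.3, 'joints': array([ 1.41310286e+00,  3.58583285e-01,  1.18976803e-02, -7.68102842e-06,
       -1.22406841e+00, -2.88069932e-01]), 'joint_velocities': array([-2.47616154e-04, -1.15537304e-04, -1.33040914e-03, -2.05908700e-04,
       -1.36400840e-04,  3.65220261e-05]), 'joint_efforts': array([ 2.13458561e-04, -5.82975161e+01,  2.93655556e+01,  6.94181666e+00,
       -7.76391189e-04,  2.41858527e-05]), 'ee_pos': array([0.2910485 , 0.60901265, 0.24831066]), 'tcp_rot': array([-1.67544806e+00,  2.65750578e+00,  5.74420985e-05]), 'contact_force': array([ 0.89935149, -0.59809255,  0.01741535]), 'ft_torque': array([ 0.023023  , -0.00842433,  0.03369245]), 'finger_gap': 0.08532983614169569}
```

View pics/side_a.png

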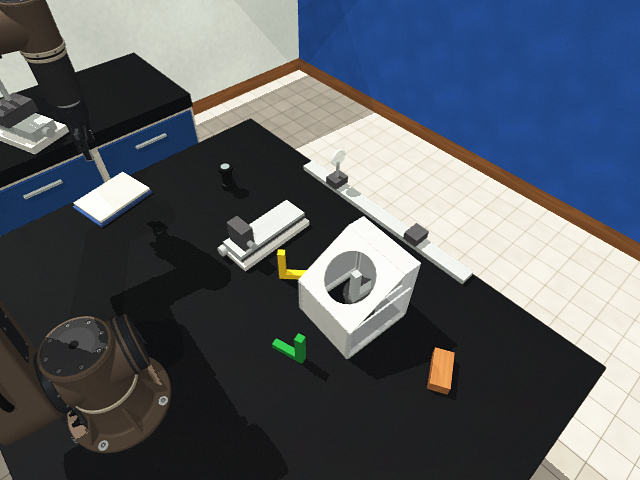

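View pics/top_a.png

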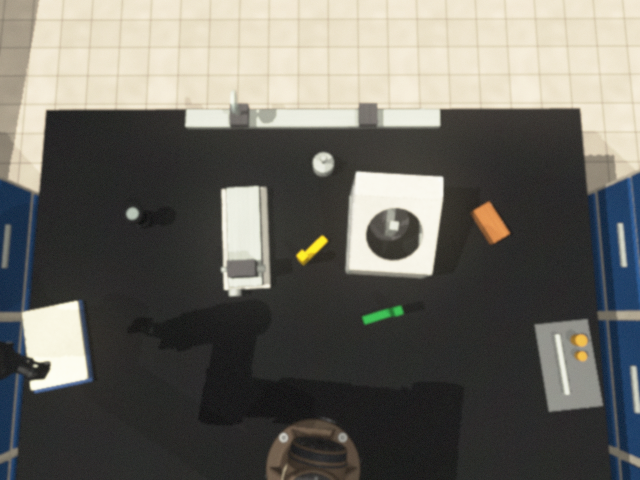

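```bash
python3 - <<'E'
import numpy as np,cv2
from scipy.spatial.transform import Rotation as R
for n,c,crop in(("side",0,(300,420,210,365)),("top",0,(340,460,160,290))):
    d=np.load(f"pics/{n}_a.npz");im=d["pixels"];x0,x1,y0,y1=crop
    cv2.imwrite(f"pics/{n}_crop.png",cv2.resize(im[y0:y1,x0:x1],None,fx=3.8,fy=3.8,interpolation=cv2.INTER_CUBIC)[:,:,::-1])
E
```

```text
(no output)
```

View crops.

View pics/side_crop.png

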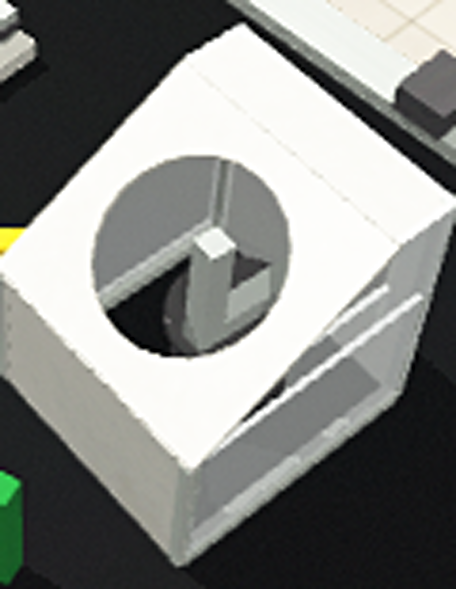

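View pics/top_crop.png

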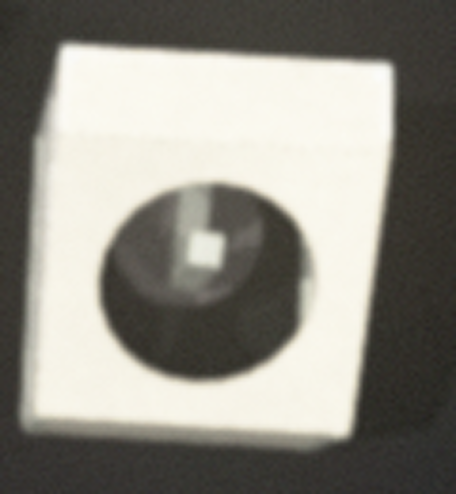

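```bash
cat > geo.py <<'E'
import numpy as np
from scipy.spatial.transform import Rotation as R
def load(n,t): return np.load(f"pics/{n}_{t}.npz")
def cloud(d):
    K=d["K"];Z=d["depth"];v,u=np.mgrid[:480,:640]
    P=np.stack([(u-K[0,2])/K[0,0]*Z,-(v-K[1,2])/K[1,1]*Z,-Z],-1)
    W=P@R.from_rotvec(d["orientation"]).as_matrix().T+d["xyz"]
    W[Z<=0]=np.nan
    return W
def project(d,X):
    p=(np.atleast_2d(X)-d["xyz"])@R.from_rotvec(d["orientation"]).as_matrix()
    K=d["K"];return np.stack([K[0,0]*p[:,0]/-p[:,2]+K[0,2],-K[1,1]*p[:,1]/-p[:,2]+K[1,2]],-1)
E
python3 - <<'E'
from geo import *
np.set_printoptions(precision=4,suppress=True)
for n in("top","side"):
    d=load(n,"a");W=cloud(d);print(n,np.isfinite(W).mean())
    pts={"top":[(325,300),(240,200),(242,268),(236,240),(360,190),(430,190),(356,260),(393,226),(400,195),(232,192)],"side":[(355,285),(356,275),(270,225),(238,222),(200,300)]}[n]
    for u,v in pts: print(u,v,d["pixels"][v,u],W[v,u])
    # hood points by white colour
E
```

```text
top 0.9962174479166667
325 300 [50 46 44] [ 0.4168 -0.0321 -0.0005]
240 200 [236 237 225] [0.6771 0.1912 0.0458]
242 268 [119 113 110] [0.4909 0.171  0.1259]
236 240 [237 238 227] [0.5699 0.1985 0.052 ]
360 190 [250 248 239] [ 0.6614 -0.1108  0.2243]
430 190 [250 248 239] [ 0.6608 -0.2716  0.2249]
356 260 [247 245 234] [ 0.5077 -0.105   0.1466]
393 226 [234 234 224] [ 0.5866 -0.1926  0.1679]
400 195 [251 249 240] [ 0.6486 -0.202   0.2276]
232 192 [235 237 226] [0.6975 0.2119 0.0511]
side 0.995966796875
355 285 [129 133 127] [ 0.5809 -0.2017  0.1365]
356 275 [236 238 234] [ 0.5851 -0.1974  0.1706]
270 225 [241 244 238] [0.6005 0.1759 0.0457]
238 222 [117 113 113] [0.4978 0.1865 0.1232]
200 300 [34 33 34] [ 0.2971  0.117  -0.0003]
```

The top picture shows three L shapes: yellow at (312,250), green at (383,314) and grey in the hood at (393,226); in side view they are at (290,268), (290,347) and (355,285). The steel one is grey and stands on the pedestal in the hood, and the crops confirm it. Next I measure the poses.

```bash
python3 - <<'E'
from geo import *
import cv2
np.set_printoptions(precision=4,suppress=True)
def plane(P):
    for _ in range(6):
        c=np.median(P,0) if _==0 else P.mean(0);u,s,vt=np.linalg.svd(P-c,full_matrices=False);n=vt[2];r=(P-c)@n
        k=abs(r)<max(2.5*np.median(abs(r))*1.48,1e-4);P=P[k]
    n=n*np.sign(n[2]) if abs(n[2])>.3 else n
    return c,n,r.std(),len(P)
for nme,boxh,boxstop in(("top",(345,170,445,280),(220,180,272,295)),("side",(297,214,425,365),(214,196,312,272))):
    d=load(nme,"a");W=cloud(d)
    gry=d["pixels"].min(-1)
    x0,y0,x1,y1=boxh
    S=W[y0:y1,x0:x1].reshape(-1,3);g=gry[y0:y1,x0:x1].ravel()
    # sloping plate
    k=(g>225)&(S[:,2]>.13)&(S[:,2]<.222)&(S[:,0]<.64)&np.isfinite(S[:,0])
    # exclude square top
    k&=~((abs(S[:,0]-.586)<.02)&(abs(S[:,1]+.195)<.02))
    c,n,sd,N=plane(S[k]);print(nme,"plate",c,n,sd,N,"tilt",np.degrees(np.arccos(n[2])),"yaw",np.degrees(np.arctan2(-n[1],-n[0])))
    # residual of the 30deg plane; roof
    k=(g>225)&(S[:,2]>.218)&(S[:,0]>.645);c2,n2,sd,N=plane(S[k]);print("roof",c2,n2,sd,N)
    # hole: dark pixels in box -> ellipse contour, project rays to plate plane
    m=np.zeros((480,640),np.uint8)
    m[y0:y1,x0:x1]=(gry[y0:y1,x0:x1]>222).astype(np.uint8)
    inv=1-m
    nn,lab,st,cen=cv2.connectedComponentsWithStats(inv,connectivity=4)
    # component containing hole
    seed=(375,235) if nme=="top" else (330,275)
    L=lab[seed[1],seed[0]];print("hole comp",st[L])
    cs,_=cv2.findContours((lab==L).astype(np.uint8),cv2.RETR_EXTERNAL,cv2.CHAIN_APPROX_NONE)
    ct=max(cs,key=len)[:,0].astype(float)
    K=d["K"];Rm=R.from_rotvec(d["orientation"]).as_matrix()
    ray=np.stack([(ct[:,0]-K[0,2])/K[0,0],-(ct[:,1]-K[1,2])/K[1,1],-np.ones(len(ct))],-1)@Rm.T
    t=((c-d["xyz"])@n)/(ray@n);P=d["xyz"]+ray*t[:,None]
    ex=np.cross([0,1,0],n);ex/=np.linalg.norm(ex);ey=np.cross(n,ex)
    q=np.stack([(P-c)@ex,(P-c)@ey],-1)
    # circle fit
    A=np.c_[2*q,np.ones(len(q))];w=np.ones(len(q),bool)
    for _ in range(5):
        s=np.linalg.lstsq(A[w],(q[w]**2).sum(1),rcond=None)[0];r=np.sqrt(s[2]+s[:2]@s[:2]);res=np.hypot(*(q-s[:2]).T)-r;w=abs(res)<.003
    print("circle centre",c+ex*s[0]+ey*s[1],"r",r,w.sum(),len(q))
    # bench
    x0,y0,x1,y1=boxstop
    S=W[y0:y1,x0:x1].reshape(-1,3);g=gry[y0:y1,x0:x1].ravel()
    k=(g>200)&(abs(S[:,2]-.05)<.012);B=S[k];print("bed",plane(B))
    if nme=="side": 
        bm=np.zeros((480,640),np.uint8)
    k=(g<150)&(S[:,2]>.115);T=S[k];print("stop top",plane(T),T.min(0),T.max(0))
    print("minrect stop",cv2.minAreaRect((T[:,:2]*1000).astype(np.float32)),"bed",cv2.minAreaRect((B[:,:2]*1000).astype(np.float32)))
E
```

```text
top plate [ 0.5612 -0.1942  0.1766] [-0.4978  0.032   0.8667] 0.002187062511538346 3106 tilt 29.92511748649448 yaw -3.6789010271701534
roof [ 0.6707 -0.1953  0.2251] [-0.0026  0.002   1.    ] 0.00222619294996991 1842
hole comp [ 364  207   60   55 2587]
circle centre [ 0.5647 -0.1922  0.1786] r 0.06898647687835248 161 161
bed (array([0.5991, 0.1813, 0.0492]), array([-0.0012,  0.0024,  1.    ]), np.float64(0.002707044185697258), 2416)
stop top (array([0.4912, 0.1736, 0.1241]), array([ 0.0255, -0.0004,  0.9997]), np.float64(0.002456954824473543), 458) [0.4713 0.1392 0.1156] [0.5111 0.2086 0.1318]
minrect stop ((491.3720703125, 173.87649536132812), (39.772098541259766, 69.13301849365234), 0.7194188833236694) bed ((571.3383178710938, 181.38861083984375), (278.0905456542969, 84.52236938476562), 3.044447183609009)
side plate [ 0.5574 -0.2006  0.1748] [-0.4991  0.032   0.8659] 0.0017390279210337664 3198 tilt 30.011514707551452 yaw -3.6733420840862347
roof [ 0.6712 -0.2006  0.2261] [-0.0031  0.0024  1.    ] 0.001483636356058867 1299
hole comp [ 324  251   53   54 2187]
circle centre [ 0.5646 -0.1933  0.1786] r 0.06692251368502963 150 150
bed (array([0.5992, 0.178 , 0.0501]), array([-0.0042,  0.0079,  1.    ]), np.float64(0.0019035490177338544), 1206)
stop top (array([0.4914, 0.1724, 0.1247]), array([-0.0125, -0.0136,  0.9998]), np.float64(0.002049803682444353), 274) [0.4709 0.137  0.1151] [0.514  0.2108 0.1302]
minrect stop ((493.15142822265625, 173.81771850585938), (42.5056266784668, 72.68538665771484), 2.277989625930786) bed ((570.9286499023438, 178.77630615234375), (282.15020751953125, 84.21670532226562), 2.853834629058838)
```

```bash
python3 - <<'E'
from geo import *
import cv2
for n,t,(x0,x1,y0,y1) in(("side","bench",(210,315,190,275)),("top","bench",(215,280,180,300)),("top","sq",(375,415,205,250)),("side","sq",(335,385,260,310))):
    d=load(n,"a");f=600/max(y1-y0,(x1-x0))
    cv2.imwrite(f"pics/{n}_{t}.png",cv2.resize(d["pixels"][y0:y1,x0:x1],None,fx=f,fy=f,interpolation=cv2.INTER_CUBIC)[:,:,::-1])
E
```

```text
(no output)
```

View pics/side_bench.png

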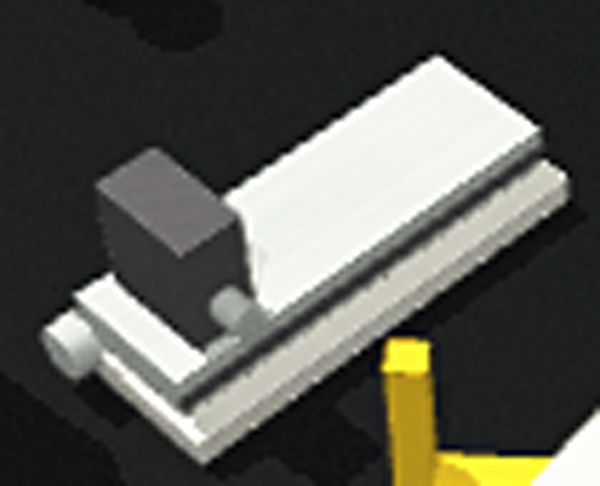

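View pics/top_bench.png

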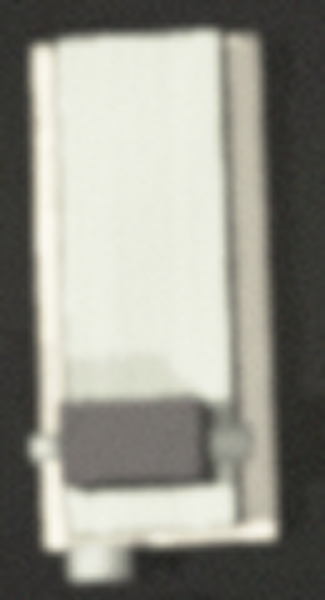

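View pics/top_sq.png

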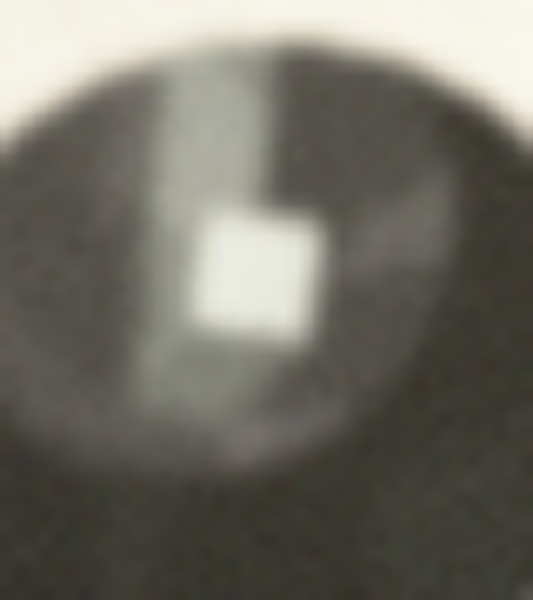

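View pics/side_sq.png

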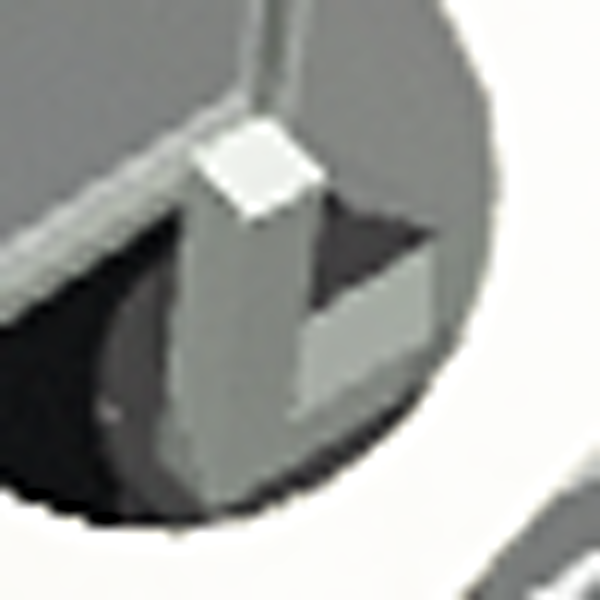

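```bash
cat > fit.py <<'E'
from geo import *
from scipy.optimize import least_squares
np.set_printoptions(precision=4,suppress=True)
ds,dt=load("side","a"),load("top","a")
def px(l,o,f): return np.array(l,float)/f+np.array(o)-.5
def tr(p,P,z):
    x,y,a=p;P=np.array(P,float);return np.c_[x+np.cos(a)*P[:,0]-np.sin(a)*P[:,1],y+np.sin(a)*P[:,0]+np.cos(a)*P[:,1],np.full(len(P),z)]
def run(name,obs,p0):
    def res(p): return np.concatenate([(project(d,m(p))-u).ravel() for d,m,u in obs])
    for cams in (("both",obs),("side",[o for o in obs if o[0] is ds]),("top",[o for o in obs if o[0] is dt])):
        o=cams[1]
        r=least_squares(lambda p:np.concatenate([(project(d,m(p))-u).ravel() for d,m,u in o]),p0,loss="soft_l1",x_scale=[.01]*len(p0))
        print(name,cams[0],r.x,"yaw",np.degrees(r.x[2]),"\n",(np.concatenate([(project(d,m(r.x))-u) for d,m,u in o])).round(1).tolist())
# square top (frame: heel corner), params x,y,yaw,ztop
sq=[(0,10),(20,10),(20,-10),(0,-10)]
sq=np.array(sq)/1000
run("sq",[(ds,lambda p:tr(p[:3],sq,p[3]),px([(190,158),(258,120),(325,178),(257,220)],(335,260),12)),
          (dt,lambda p:tr(p[:3],sq,p[3]),px([(190,325),(207,210),(325,218),(310,340)],(375,205),600/45))],[.575,-.195,0,.17])
st=np.array([(-40,35),(0,35),(0,-35),(-40,-35)])/1000
bf=np.array([(220,42.5),(220,-42.5)])/1000
run("stop",[(ds,lambda p:tr(p[:3],st,.125),px([(97,187),(155,150),(240,207),(182,257)],(210,190),600/105)),
 (ds,lambda p:tr(p[:3],bf+[p[3],p[4]],.05),px([(436,55),(541,130)],(210,190),600/105)),
 (dt,lambda p:tr(p[:3],st[[0,1]],.125),px([(73,487),(63,403)],(215,180),5)),
 (dt,lambda p:tr(p[:3],bf+[p[3],p[4]],.05),px([(57,37),(219,30)],(215,180),5))],[.51,.174,.04,0,0])
E
python3 fit.py
```

```text
sq both [ 0.5785 -0.1932 -0.1061  0.1706] yaw -6.077801575331902 
 [[0.0, 0.2], [0.5, -0.4], [0.1, -0.1], [-0.4, 0.3], [0.5, -0.1], [-0.1, 0.2], [-0.5, 0.5], [-0.1, -0.4]]
sq side [ 0.5978 -0.1782 -0.0711  0.138 ] yaw -4.075191357508275 
 [[0.1, 0.4], [0.2, -0.3], [-0.1, -0.2], [-0.3, 0.1]]
sq top [ 0.5644 -0.1809 -0.1292  0.2557] yaw -7.405348921698036 
 [[0.1, -0.0], [-0.2, -0.2], [-0.1, 0.3], [0.1, -0.0]]
stop both [ 0.5121  0.1737  0.0596 -0.0189  0.0003] yaw 3.4124538029340954 
 [[-0.4, 0.3], [0.2, -0.3], [1.0, 2.1], [0.3, 0.8], [0.3, -0.0], [0.2, -0.3], [-1.7, -0.3], [-0.3, 0.1], [0.0, 0.5], [-0.2, -0.0]]
stop side [ 0.513   0.1765  0.0671 -0.0211 -0.0038] yaw 3.845331997516285 
 [[-0.7, -0.3], [-0.1, -0.9], [0.8, 1.3], [0.1, 0.0], [-0.0, 0.2], [0.0, -0.2]]
stop top [ 0.5119  0.1712  0.0614 -0.018   0.0022] yaw 3.5188154439966866 
 [[-0.7, -0.2], [0.7, 0.2], [0.1, 0.3], [-0.1, -0.3]]
```

```bash
cat >> geo.py <<'E'
def onz(d,u,v,z):
    K=d["K"];r=np.array([(u-K[0,2])/K[0,0],-(v-K[1,2])/K[1,1],-1])@R.from_rotvec(d["orientation"]).as_matrix().T
    return d["xyz"]+r*(z-d["xyz"][2])/r[2]
E
cat > togo.py <<'E'
# target pose -> shift in current tool axes (mm) and rotvec in tool frame
from plant import *
from geo import *
np.set_printoptions(precision=4,suppress=True)
def square_rot(yaw,tilt):  # tool z down tilted forward by tilt in plane of yaw, tool x = -y of thing
    c,s=np.cos(yaw),np.sin(yaw)
    X=np.array([s,-c,0]);Z=np.array([np.sin(tilt)*c,np.sin(tilt)*s,-np.cos(tilt)])
    return np.c_[X,np.cross(Z,X),Z]
def togo(p,Rt=None):
    s=sense();R0=R.from_rotvec(s["tcp_rot"])
    print("t",round(s["time"],2),"tcp",s["ee_pos"],"axes",R0.as_matrix().T.round(3).tolist(),"j",s["joints"],"F",s["contact_force"],"gap",s["finger_gap"])
    if Rt is not None: print("rot in tool",(R0.inv()*R.from_matrix(Rt)).as_rotvec())
    d=np.asarray(p)-s["ee_pos"];print("shift now axes mm",1000*(R0.inv().apply(d)), "shift in target axes", None if Rt is None else 1000*Rt.T@d)
E
python3 - <<'E'
from geo import *
d=load("top","a");dd=load("side","a")
p=[onz(d,215+a/5-.5,180+b/5-.5,.05) for a,b in((57,37),(219,30),(62,250),(226,250),(229,330),(237,520))]
print(np.round(p,4))
for i,j in((0,2),(1,3),(1,5)): q=p[i]-p[j];print(np.degrees(np.arctan2(q[1],q[0])))
f=600/105
p=[onz(dd,210+a/f-.5,190+b/f-.5,.05) for a,b in((436,55),(541,130),(180,388),(75,295),(230,195))]
print(np.round(p,4));
for i,j in((0,4),(0,3),(1,2)): q=p[i]-p[j];print(np.degrees(np.arctan2(q[1],q[0])))
E
python3 - <<'E'
from togo import *
yaw=np.radians(-5.5)
n=np.array([-.5*np.cos(np.radians(-3.7)),-.5*np.sin(np.radians(-3.7)),.866])
g=np.array([.5885,-.1942,.155])
Rt=square_rot(yaw,np.radians(30))
tcp=g+Rt[:,2]*.002
print("grasp tcp",tcp)
togo(tcp+n*.12,square_rot(yaw,0))
E
```

```text
[[0.7116 0.2285 0.05  ]
 [0.7152 0.1432 0.05  ]
 [0.5979 0.2231 0.05  ]
 [0.5977 0.1377 0.05  ]
 [0.5557 0.1355 0.05  ]
 [0.4576 0.13   0.05  ]]
2.7406192196929915
2.6594838168538417
2.9333597907377253
[[0.7095 0.2289 0.05  ]
 [0.714  0.1432 0.05  ]
 [0.4548 0.1279 0.05  ]
 [0.4512 0.2158 0.05  ]
 [0.5552 0.2193 0.05  ]]
3.5665927635647856
2.9141170974315918
3.3813334400621717
grasp tcp [ 0.5895 -0.1943  0.1533]
t 2.3 tcp [0.291  0.609  0.2483] axes [[-0.431, -0.902, -0.0], [-0.902, 0.431, 0.0], [-0.0, 0.0, -1.0]] j [ 1.4131  0.3586  0.0119 -0.     -1.2241 -0.2881] F [ 0.8994 -0.5981  0.0174] gap 0.08532983614169569
rot in tool [ 0.      0.     -0.3498]
shift now axes mm [ 618.4557 -559.9351   -8.9117] shift in target axes [ 772.89   -314.0962   -8.8773]
```

```bash
python3 -m pendant '[{"linear":[20,-18,-5],"rot":[0,0,0]},{"linear":[28,-25,-5],"rot":[0,0,0]},{"linear":[28,-25,0],"rot":[0,0,0]},{"linear":[28,-25,0],"rot":[0,0,0]},{"linear":[28,-25,0],"rot":[0,0,0]},{"linear":[28,-25,0],"rot":[0,0,0]},{"linear":[28,-25,0],"rot":[0,0,0]},{"linear":[28,-25,0],"rot":[0,0,0]}]' 60 20 
python3 -m pendant '[{"linear":[28,-25,0],"rot":[0,0,0]},{"linear":[28,-25,0],"rot":[0,0,0]},{"linear":[28,-25,0],"rot":[0,0,0]},{"linear":[28,-25,0],"rot":[0,0,0]},{"linear":[28,-25,0],"rot":[0,0,0]},{"linear":[28,-25,0],"rot":[0,0,0]},{"linear":[28,-25,0],"rot":[0,0,0]},{"linear":[28,-25,0],"rot":[0,0,0]}]'
```

```text
time: 2.97
ee_pos: [0.3722, 0.3291, 0.2586]
tcp_rot: [-1.676, 2.657, 0.0]
contact_force: [1.0, -0.3, 0.4]
finger_gap: 0.0513
time: 3.63
ee_pos: [0.456, 0.0408, 0.2588]
tcp_rot: [-1.675, 2.656, -0.0]
contact_force: [0.7, -0.6, 0.2]
finger_gap: 0.0513
```

```bash
python3 -m pendant '[{"linear":[28,-25,0],"rot":[0,0,0]},{"linear":[28,-25,0],"rot":[0,0,0]},{"linear":[28,-25,0],"rot":[0,0,0]},{"linear":[28,-25,0],"rot":[0,0,0]},{"linear":[28,-25,0],"rot":[0,0,0]},{"linear":[0,0,0],"rot":[0,0,-0.117]},{"linear":[0,0,0],"rot":[0,0,-0.117]},{"linear":[0,0,0],"rot":[0,0,-0.116]}]' 
python3 -m pendant '[{"linear":[0,0,0],"rot":[0.105,0,0]},{"linear":[0,0,0],"rot":[0.105,0,0]},{"linear":[0,0,0],"rot":[0.105,0,0]},{"linear":[0,0,0],"rot":[0.105,0,0]},{"linear":[0,0,0],"rot":[0.104,0,0]},{"linear":[0,0,0],"rot":[0,0,0]},{"linear":[0,0,0],"rot":[0,0,0]}]'
python3 - <<'E'
from togo import *
yaw=np.radians(-5.5)
n=np.array([-.5*np.cos(np.radians(-3.7)),-.5*np.sin(np.radians(-3.7)),.866])
Rt=square_rot(yaw,np.radians(30))
togo(np.array([.5895,-.1943,.1533])+n*.09,Rt)
E
python3 look.py b square,port
```

```text
time: 4.3
ee_pos: [0.5082, -0.1388, 0.2581]
tcp_rot: [2.116, -2.321, -0.0]
contact_force: [0.2, 0.7, 0.7]
finger_gap: 0.0513
time: 4.88
ee_pos: [0.5045, -0.1383, 0.2559]
tcp_rot: [-1.844, 2.028, -0.542]
contact_force: [1.1, -0.1, 1.2]
finger_gap: 0.0514
t 4.88 tcp [ 0.5045 -0.1383  0.2559] axes [[-0.095, -0.995, 0.001], [-0.864, 0.082, -0.498], [0.495, -0.048, -0.867]] j [ 0.1922 -0.1859 -0.8209  0.3295 -0.4546  1.0222] F [ 1.1411 -0.066   1.2145] gap 0.051397084706515044
rot in tool [ 0.0028 -0.0007  0.0012]
shift now axes mm [ 49.0133 -26.7376  43.8515] shift in target axes [ 49.012  -26.671   43.8935]
side [ 0.06536138 -0.60293049  1.04231901] [ 0.67953796 -0.27414845 -0.70682387] [[437.7583753323576, 0.0, 315.3815599543658], [0.0, 437.7583753323576, 241.53522268072595], [0.0, 0.0, 1.0]] ['pixels', 'depth', 'K', 'xyz', 'orientation', 'shot']
square [([347.3, 302.1], 0.98), ([302.7, 361.8], 0.95), ([275.5, 275.2], 0.93)] [([346.1, 270.8, 30.8, 31.7], 0.79), ([273.7, 335.1, 35.4, 27.3], 0.71), ([277.7, 254.2, 28.9, 25.8], 0.7)]
port [([359.9, 303.8], 0.22)] [([299.5, 228.4, 105.2, 1
[... 424 characters left out ...]
 225.7], 0.52)] [([348.6, 199.0, 94.2, 72.8], 0.66)]
{'time': 5.3833, 'joints': array([ 0.1917586 , -0.18115283, -0.81253538,  0.32895451, -0.45497331,
        1.02235584]), 'joint_velocities': array([-0.00029546, -0.00327313, -0.0081449 ,  0.00135195,  0.00155091,
       -0.00065506]), 'joint_efforts': array([ 7.13004149e-03, -1.33129174e+01,  2.82915634e+01,  6.01669326e+00,
        1.36905234e+00,  3.80277517e-03]), 'ee_pos': array([ 0.5088588 , -0.13763864,  0.25840111]), 'tcp_rot': array([-1.84106961,  2.02692284, -0.54334517]), 'contact_force': array([ 0.25123424,  0.47882409, -0.11545821]), 'ft_torque': array([ 0.09608429,  1.60398242, -0.01174208]), 'finger_gap': 0.05122785663783875}
```

```bash
python3 - <<'E'
from togo import *
yaw=np.radians(-5.5)
n=np.array([-.5*np.cos(np.radians(-3.7)),-.5*np.sin(np.radians(-3.7)),.866])
Rt=square_rot(yaw,np.radians(30))
togo(np.array([.5895,-.1943,.1533])+n*.09,Rt)
E
```

```text
t 5.38 tcp [ 0.5089 -0.1376  0.2584] axes [[-0.096, -0.995, -0.0], [-0.862, 0.083, -0.5], [0.498, -0.048, -0.866]] j [ 0.1918 -0.1812 -0.8125  0.329  -0.455   1.0224] F [ 0.2512  0.4788 -0.1155] gap 0.05122785663783875
rot in tool [-0.0002 -0.     -0.    ]
shift now axes mm [ 50.0838 -21.6783  43.8889] shift in target axes [ 50.0849 -21.6865  43.8837]
```

View pics/side_b.png

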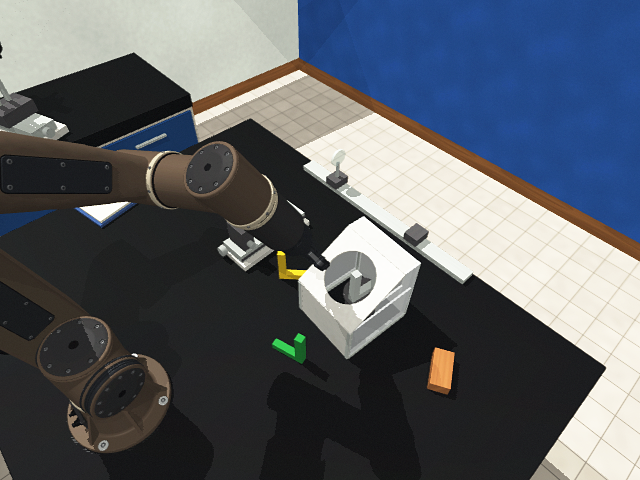

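The side picture shows the gripper at (318,262), just left of the port (350,278), with nothing disturbed. I'll move to a pose on the port axis, 90 mm out.

```bash
python3 -m pendant '[{"linear":[12.5,-5.4,11],"rot":[0,0,0]},{"linear":[12.5,-5.4,11],"rot":[0,0,0]},{"linear":[12.5,-5.4,11],"rot":[0,0,0]},{"linear":[12.5,-5.4,11],"rot":[0,0,0]},{"linear":[0,0,0],"rot":[0,0,0]},{"linear":[0,0,0],"rot":[0,0,0]},{"linear":[0,0,0],"rot":[0,0,0]}]'
python3 look.py c
python3 - <<'E'
from togo import *
import cv2
yaw=np.radians(-5.5)
Rt=square_rot(yaw,np.radians(30))
togo(np.array([.5895,-.1943,.1533]),Rt)
for n,t,(x0,x1,y0,y1) in(("side","c",(280,430,200,320)),("top","c",(330,450,160,260))):
    d=load(n,t)
    cv2.imwrite(f"pics/{n}_{t}z.png",cv2.resize(d["pixels"][y0:y1,x0:x1],None,fx=5,fy=5,interpolation=cv2.INTER_CUBIC)[:,:,::-1])
E
```

```text
time: 5.97
ee_pos: [0.5439, -0.1914, 0.2308]
tcp_rot: [-1.841, 2.028, -0.543]
contact_force: [0.2, -0.6, 0.6]
finger_gap: 0.0508
side [ 0.06536138 -0.60293049  1.04231901] [ 0.67953796 -0.27414845 -0.70682387] [[437.7583753323576, 0.0, 315.3815599543658], [0.0, 437.7583753323576, 241.53522268072595], [0.0, 0.0, 1.0]] ['pixels', 'depth', 'K', 'xyz', 'orientation', 'shot']
top [ 0.37713498 -0.01399904  1.43146667] [ 0.12618443 -0.12346752 -1.56922136] [[537.6937443407957, 0.0, 317.15435115536394], [0.0, 537.6937443407957, 229.0434301704951], [0.0, 0.0, 1.0]] ['pixels', 'depth', 'K', 'xyz', 'orientation', 'shot']
{'time': 6.0667, 'joints': array([ 0.04054268, -0.04380715, -0.7115807 ,  0.18019905, -0.38847031,
        1.28591986]), 'joint_velocities': array([ 3.75562582e-03, -6.67984612e-03, -2.99487013e-04, -2.82322399e-03,
        2.02751429e-05,  2.85725337e-03]), 'joint_efforts': array([-1.78673035e-01, -2.27256632e+01,  2.69865668e+01,  5.87088123e+00,
        1.53661754e+00, -1.03842674e-02]), 'ee_pos': array([ 0.54385328, -0.1909958 ,  0.2312872 ]), 'tcp_rot': array([-1.84142035,  2.02602121, -0.54363334]), 'contact_force': array([-0.19139231, -0.48500618,  0.76655013]), 'ft_torque': array([0.14918401, 1.6332731 , 0.0213493 ]), 'finger_gap': 0.0513884569186156}
t 6.07 tcp [ 0.5439 -0.191   0.2313] axes [[-0.095, -0.995, 0.0], [-0.862, 0.082, -0.501], [0.498, -0.048, -0.866]] j [ 0.0405 -0.0438 -0.7116  0.1802 -0.3885  1.2859] F [-0.1914 -0.485   0.7666] gap 0.0513884569186156
rot in tool [-0.0007  0.0002  0.0005]
shift now axes mm [-1.0632 -0.5712 90.4162] shift in target axes [-1.0861 -0.6299 90.4155]
```

View pics/side_cz.png

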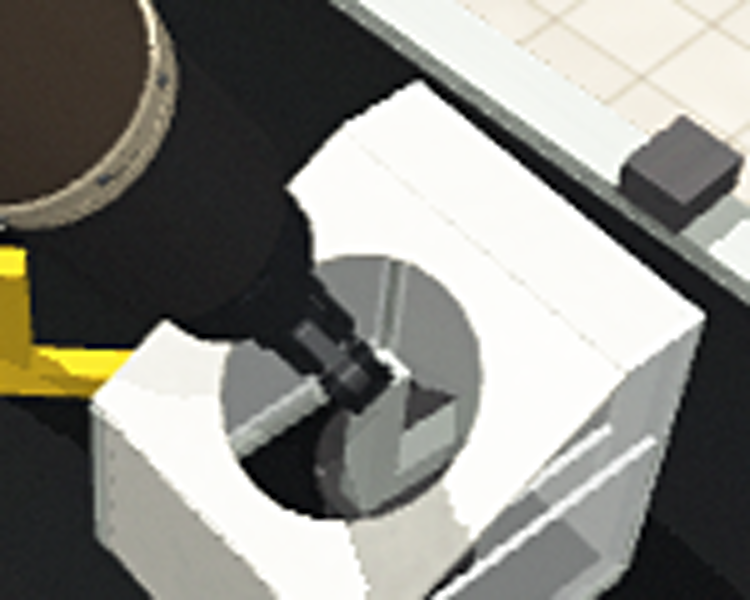

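View pics/top_cz.png

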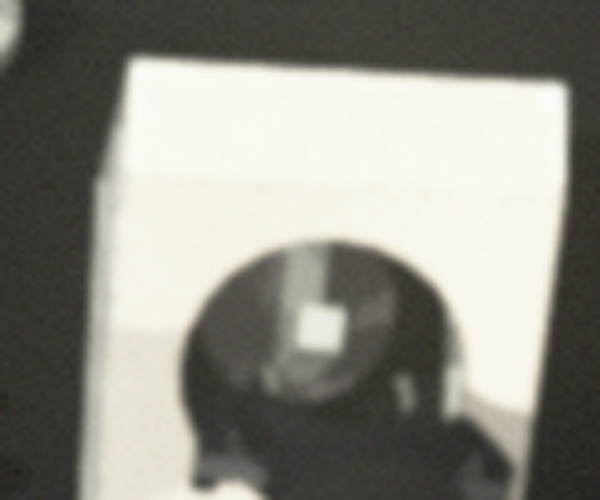

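Both pictures show the tool lined up with the blade top, at (360,273) in the side view and (394,225) in the top view. Descending along the axis.

```bash
python3 -m pendant '[{"linear":[-0.5,-0.3,12],"rot":[0,0,0]},{"linear":[-0.5,-0.3,12],"rot":[0,0,0]},{"linear":[0,0,12],"rot":[0,0,0]},{"linear":[0,0,12],"rot":[0,0,0]},{"linear":[0,0,12],"rot":[0,0,0]},{"linear":[0,0,0],"rot":[0,0,0]},{"linear":[0,0,0],"rot":[0,0,0]},{"linear":[0,0,0],"rot":[0,0,0]}]'
python3 look.py d
python3 - <<'E'
from togo import *
import cv2
yaw=np.radians(-5.5)
Rt=square_rot(yaw,np.radians(30))
togo(np.array([.5895,-.1943,.1533]),Rt)
for n,t,(x0,x1,y0,y1) in(("side","d",(280,430,200,320)),):
    d=load(n,t)
    cv2.imwrite(f"pics/{n}_{t}z.png",cv2.resize(d["pixels"][y0:y1,x0:x1],None,fx=5,fy=5,interpolation=cv2.INTER_CUBIC)[:,:,::-1])
E
```

```text
time: 6.73
ee_pos: [0.5745, -0.193, 0.1802]
tcp_rot: [-1.841, 2.026, -0.544]
contact_force: [0.2, -0.5, 0.2]
finger_gap: 0.0513
side [ 0.06536138 -0.60293049  1.04231901] [ 0.67953796 -0.27414845 -0.70682387] [[437.7583753323576, 0.0, 315.3815599543658], [0.0, 437.7583753323576, 241.53522268072595], [0.0, 0.0, 1.0]] ['pixels', 'depth', 'K', 'xyz', 'orientation', 'shot']
top [ 0.37713498 -0.01399904  1.43146667] [ 0.12618443 -0.12346752 -1.56922136] [[537.6937443407957, 0.0, 317.15435115536394], [0.0, 537.6937443407957, 229.0434301704951], [0.0, 0.0, 1.0]] ['pixels', 'depth', 'K', 'xyz', 'orientation', 'shot']
{'time': 6.8333, 'joints': array([ 0.02164662,  0.07366929, -0.76510199,  0.27484214, -0.21729124,
        1.20050453]), 'joint_velocities': array([-0.00179655, -0.00054054, -0.00175857,  0.00267101,  0.00231229,
       -0.00120929]), 'joint_efforts': array([ 1.76179834e-02, -2.96384490e+01,  2.38350141e+01,  4.84953448e+00,
        1.47587746e+00,  5.20388843e-03]), 'ee_pos': array([ 0.57472297, -0.19305344,  0.18051848]), 'tcp_rot': array([-1.84033775,  2.02528773, -0.54467119]), 'contact_force': array([ 0.07332741, -0.70773752, -0.04425022]), 'ft_torque': array([ 0.15094694,  1.55358588, -0.02279983]), 'finger_gap': 0.05125851856162149}
t 6.83 tcp [ 0.5747 -0.1931  0.1805] axes [[-0.095, -0.995, -0.0], [-0.861, 0.083, -0.502], [0.499, -0.048, -0.865]] j [ 0.0216  0.0737 -0.7651  0.2748 -0.2173  1.2005] F [ 0.0733 -0.7077 -0.0443] gap 0.05125851856162149
rot in tool [-0.002   0.0004  0.0003]
shift now axes mm [-0.1639  0.8298 30.9846] shift in target axes [-0.1755  0.7674 30.9861]
```

View pics/side_dz.png

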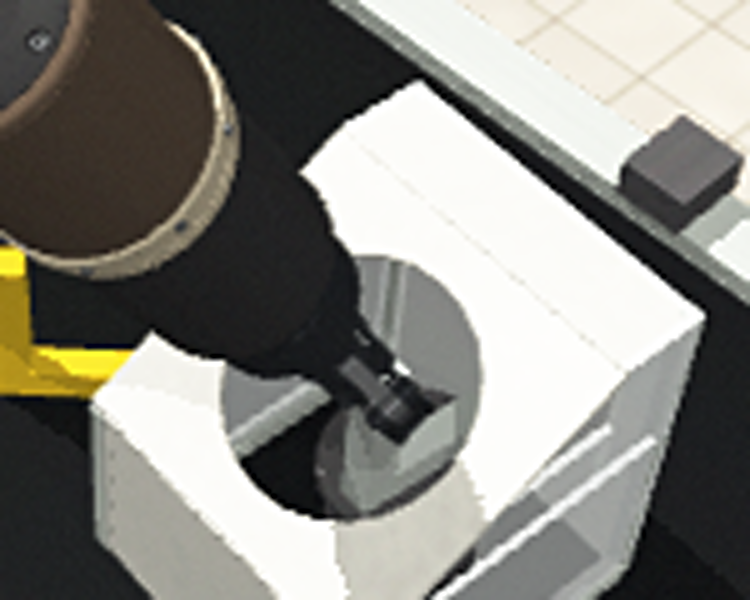

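```bash
python3 -m pendant '[{"linear":[0,0.4,6],"rot":[0,0,0]},{"linear":[0,0.4,6],"rot":[0,0,0]},{"linear":[0,0,6],"rot":[0,0,0]},{"linear":[0,0,6],"rot":[0,0,0]},{"linear":[0,0,6],"rot":[0,0,0]},{"linear":[0,0,0],"rot":[0,0,0]},{"linear":[0,0,0],"rot":[0,0,0]},{"linear":[0,0,0],"rot":[0,0,0]}]'
python3 look.py e
python3 - <<'E'
from togo import *
import cv2
yaw=np.radians(-5.5)
Rt=square_rot(yaw,np.radians(30))
togo(np.array([.5895,-.1943,.1533]),Rt)
for n,t,(x0,x1,y0,y1) in(("side","e",(280,430,200,320)),):
    d=load(n,t)
    cv2.imwrite(f"pics/{n}_{t}z.png",cv2.resize(d["pixels"][y0:y1,x0:x1],None,fx=5,fy=5,interpolation=cv2.INTER_CUBIC)[:,:,::-1])
E
```

```text
time: 7.5
ee_pos: [0.5888, -0.1949, 0.1533]
tcp_rot: [-1.841, 2.027, -0.544]
contact_force: [-0.9, 0.1, -0.3]
finger_gap: 0.0511
side [ 0.06536138 -0.60293049  1.04231901] [ 0.67953796 -0.27414845 -0.70682387] [[437.7583753323576, 0.0, 315.3815599543658], [0.0, 437.7583753323576, 241.53522268072595], [0.0, 0.0, 1.0]] ['pixels', 'depth', 'K', 'xyz', 'orientation', 'shot']
top [ 0.37713498 -0.01399904  1.43146667] [ 0.12618443 -0.12346752 -1.56922136] [[537.6937443407957, 0.0, 317.15435115536394], [0.0, 537.6937443407957, 229.0434301704951], [0.0, 0.0, 1.0]] ['pixels', 'depth', 'K', 'xyz', 'orientation', 'shot']
{'time': 7.6, 'joints': array([-0.01800883,  0.1335346 , -0.83871037,  0.47995072, -0.08430455,
        1.02486014]), 'joint_velocities': array([-0.00019318, -0.000439  , -0.00166012,  0.00525271,  0.0012851 ,
       -0.00736895]), 'joint_efforts': array([-8.70544533e-02, -3.27577972e+01,  2.18614322e+01,  3.71966533e+00,
        1.35079522e+00,  1.81057665e-02]), 'ee_pos': array([ 0.58912213, -0.19462343,  0.15363167]), 'tcp_rot': array([-1.84046287,  2.02595039, -0.54430941]), 'contact_force': array([-0.46353838,  0.0472808 , -1.35889938]), 'ft_torque': array([ 0.10622461,  1.59831032, -0.00553633]), 'finger_gap': 0.05123720574519942}
t 7.6 tcp [ 0.5891 -0.1946  0.1536] axes [[-0.096, -0.995, -0.0], [-0.861, 0.083, -0.501], [0.499, -0.048, -0.865]] j [-0.018   0.1335 -0.8387  0.48   -0.0843  1.0249] F [-0.4635  0.0473 -1.3589] gap 0.05123720574519942
rot in tool [-0.0014  0.0002  0.0001]
shift now axes mm [-0.3581 -0.1324  0.4601] shift in target axes [-0.3582 -0.1331  0.4598]
```

View pics/side_ez.png

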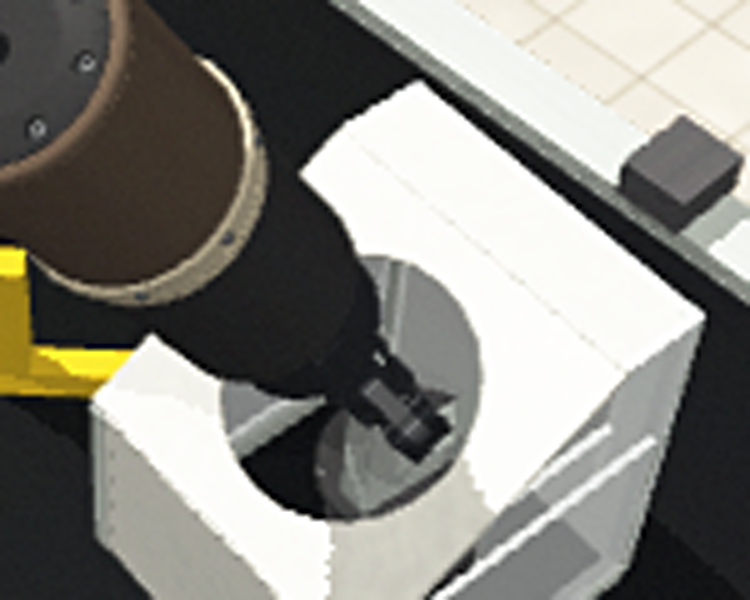

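The fingers straddle the blade at about (361,285) in the side view. Closing.

```bash
python3 -m pendant '[{"linear":[0,0,0],"rot":[0,0,0]},{"linear":[0,0,0],"rot":[0,0,0]},{"linear":[0,0,0],"rot":[0,0,0]},{"linear":[0,0,0],"rot":[0,0,0]},{"linear":[0,0,0],"rot":[0,0,0]},{"linear":[0,0,0],"rot":[0,0,0]},{"linear":[0,0,0],"rot":[0,0,0]}]' 0 80
python3 -m pendant '[{"linear":[0,0,-2],"rot":[0,0,0]},{"linear":[0,0,-4],"rot":[0,0,0]},{"linear":[0,0,-4],"rot":[0,0,0]},{"linear":[0,0,0],"rot":[0,0,0]},{"linear":[0,0,0],"rot":[0,0,0]}]'
python3 look.py f
python3 - <<'E'
from togo import *
import cv2
s=sense();print(s["finger_gap"])
for n,t,(x0,x1,y0,y1) in(("side","f",(280,430,200,320)),):
    d=load(n,t)
    cv2.imwrite(f"pics/{n}_{t}z.png",cv2.resize(d["pixels"][y0:y1,x0:x1],None,fx=5,fy=5,interpolation=cv2.INTER_CUBIC)[:,:,::-1])
E
```

```text
time: 8.18
ee_pos: [0.5891, -0.1946, 0.1536]
tcp_rot: [-1.841, 2.026, -0.544]
contact_force: [-2.3, 1.3, 6.8]
finger_gap: 0.0188
time: 8.6
ee_pos: [0.5831, -0.1941, 0.1606]
tcp_rot: [-1.842, 2.028, -0.542]
contact_force: [0.3, 0.2, -4.9]
finger_gap: 0.019
side [ 0.06536138 -0.60293049  1.04231901] [ 0.67953796 -0.27414845 -0.70682387] [[437.7583753323576, 0.0, 315.3815599543658], [0.0, 437.7583753323576, 241.53522268072595], [0.0, 0.0, 1.0]] ['pixels', 'depth', 'K', 'xyz', 'orientation', 'shot']
top [ 0.37713498 -0.01399904  1.43146667] [ 0.12618443 -0.12346752 -1.56922136] [[537.6937443407957, 0.0, 317.15435115536394], [0.0, 537.6937443407957, 229.0434301704951], [0.0, 0.0, 1.0]] ['pixels', 'depth', 'K', 'xyz', 'orientation', 'shot']
{'time': 8.7, 'joints': array([ 0.00489304,  0.11599545, -0.80311024,  0.36660195, -0.14101304,
        1.12018016]), 'joint_velocities': array([-0.0019155 ,  0.00110408,  0.00418676, -0.00104869, -0.00014691,
        0.00350269]), 'joint_efforts': array([ 6.22163527e-02, -3.53118002e+01,  2.53245306e+01,  4.84788850e+00,
        2.29440227e+00,  6.99616154e-03]), 'ee_pos': array([ 0.58322543, -0.19415334,  0.16064394]), 'tcp_rot': array([-1.84226848,  2.0278983 , -0.54201297]), 'contact_force': array([-0.53552762, -0.77361539, -4.29949981]), 'ft_torque': array([0.28187104, 2.55466607, 0.02055687]), 'finger_gap': 0.01861507691661573}
0.01861507691661573
```

View pics/side_fz.png

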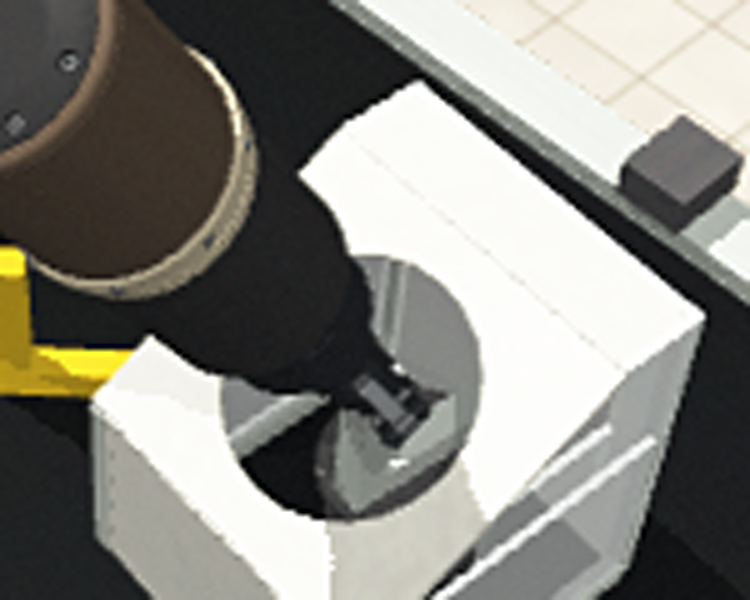

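Lifted; the wrist reads about 4.5 N, which fits the square. Pulling out along the axis.

```bash
python3 -m pendant '[{"linear":[0,-1,-8],"rot":[0,0,0]},{"linear":[0,-1,-10],"rot":[0,0,0]},{"linear":[0,-1,-10],"rot":[0,0,0]},{"linear":[0,0,-10],"rot":[0,0,0]},{"linear":[0,0,-10],"rot":[0,0,0]},{"linear":[0,0,-10],"rot":[0,0,0]},{"linear":[0,0,0],"rot":[0,0,0]},{"linear":[0,0,0],"rot":[0,0,0]}]'
python3 look.py g
python3 - <<'E'
from togo import *
import cv2
for n,t,(x0,x1,y0,y1) in(("side","g",(280,430,200,320)),):
    d=load(n,t)
    cv2.imwrite(f"pics/{n}_{t}z.png",cv2.resize(d["pixels"][y0:y1,x0:x1],None,fx=5,fy=5,interpolation=cv2.INTER_CUBIC)[:,:,::-1])
E
```

```text
time: 9.37
ee_pos: [0.5575, -0.1917, 0.2134]
tcp_rot: [-1.841, 2.027, -0.544]
contact_force: [1.1, -0.5, -5.0]
finger_gap: 0.0188
side [ 0.06536138 -0.60293049  1.04231901] [ 0.67953796 -0.27414845 -0.70682387] [[437.7583753323576, 0.0, 315.3815599543658], [0.0, 437.7583753323576, 241.53522268072595], [0.0, 0.0, 1.0]] ['pixels', 'depth', 'K', 'xyz', 'orientation', 'shot']
top [ 0.37713498 -0.01399904  1.43146667] [ 0.12618443 -0.12346752 -1.56922136] [[537.6937443407957, 0.0, 317.15435115536394], [0.0, 537.6937443407957, 229.0434301704951], [0.0, 0.0, 1.0]] ['pixels', 'depth', 'K', 'xyz', 'orientation', 'shot']
{'time': 9.4667, 'joints': array([ 0.03518021,  0.00289789, -0.72402185,  0.20262101, -0.33114033,
        1.2650617 ]), 'joint_velocities': array([-0.00114912,  0.00698259,  0.00113164, -0.00141401, -0.00442162,
        0.00252743]), 'joint_efforts': array([ 2.37742485e-02, -2.96237075e+01,  2.89171654e+01,  6.39347702e+00,
        2.46611170e+00, -2.91374905e-03]), 'ee_pos': array([ 0.5572579 , -0.19170597,  0.21243221]), 'tcp_rot': array([-1.84167567,  2.02765323, -0.54250594]), 'contact_force': array([-0.30462317, -0.1136465 , -5.3991567 ]), 'ft_torque': array([ 2.53139366e-01,  2.55851932e+00, -2.31562773e-03]), 'finger_gap': 0.01903426655294238}
```

View pics/side_gz.png

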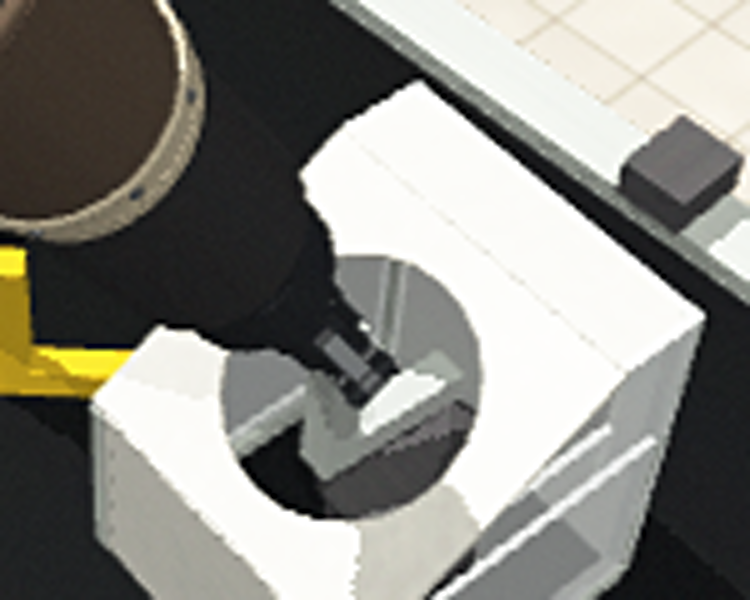

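The square is partway out and clear of the rim, with foot and blade edge at (350,285). Continuing.

```bash
python3 -m pendant '[{"linear":[0,0,-10],"rot":[0,0,0]},{"linear":[0,0,-11],"rot":[0,0,0]},{"linear":[0,0,-11],"rot":[0,0,0]},{"linear":[0,0,-11],"rot":[0,0,0]},{"linear":[0,0,-11],"rot":[0,0,0]},{"linear":[0,0,-11],"rot":[0,0,0]},{"linear":[0,0,-11],"rot":[0,0,0]},{"linear":[0,0,0],"rot":[0,0,0]}]'
python3 look.py h
python3 - <<'E'
from togo import *
togo([.5895,-.1943,.1533])
E
```

```text
time: 10.13
ee_pos: [0.5198, -0.1881, 0.2803]
tcp_rot: [-1.84, 2.026, -0.545]
contact_force: [0.7, -0.0, -4.7]
finger_gap: 0.0191
side [ 0.06536138 -0.60293049  1.04231901] [ 0.67953796 -0.27414845 -0.70682387] [[437.7583753323576, 0.0, 315.3815599543658], [0.0, 437.7583753323576, 241.53522268072595], [0.0, 0.0, 1.0]] ['pixels', 'depth', 'K', 'xyz', 'orientation', 'shot']
top [ 0.37713498 -0.01399904  1.43146667] [ 0.12618443 -0.12346752 -1.56922136] [[537.6937443407957, 0.0, 317.15435115536394], [0.0, 537.6937443407957, 229.0434301704951], [0.0, 0.0, 1.0]] ['pixels', 'depth', 'K', 'xyz', 'orientation', 'shot']
{'time': 10.2333, 'joints': array([ 0.05548331, -0.1387113 , -0.66325343,  0.14901288, -0.53232541,
        1.31069079]), 'joint_velocities': array([-0.00084924,  0.01616556, -0.00699129, -0.0023558 ,  0.00130188,
        0.00127662]), 'joint_efforts': array([ 6.29917540e-04, -2.14681417e+01,  3.26487708e+01,  7.57632941e+00,
        2.40544796e+00,  1.18485370e-02]), 'ee_pos': array([ 0.51973614, -0.18798915,  0.2785511 ]), 'tcp_rot': array([-1.84107901,  2.02689932, -0.54314153]), 'contact_force': array([ 0.3199027 ,  0.03755771, -5.03070948]), 'ft_torque': array([0.2433787 , 2.58658943, 0.01585137]), 'finger_gap': 0.01940547347804299}
t 10.23 tcp [ 0.5197 -0.188   0.2786] axes [[-0.096, -0.995, -0.0], [-0.862, 0.083, -0.5], [0.498, -0.048, -0.866]] j [ 0.0555 -0.1387 -0.6633  0.149  -0.5323  1.3107] F [ 0.3199  0.0376 -5.0307] gap 0.01940547347804299
shift now axes mm [ -0.3875   1.9838 143.4942] shift in target axes None
```

View pics/side_h.png

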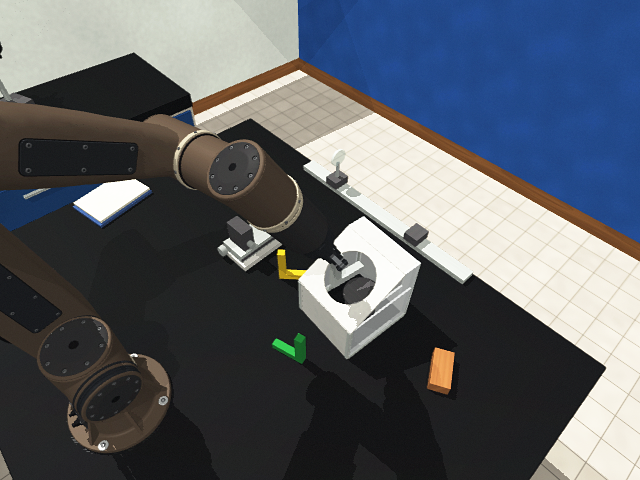

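The heel is out, but the foot tip lies 45 mm deeper along the port axis (about −11 mm), so another 35 mm is needed.

```bash
python3 -m pendant '[{"linear":[0,0,-8],"rot":[0,0,0]},{"linear":[0,0,-10],"rot":[0,0,0]},{"linear":[0,0,-10],"rot":[0,0,0]},{"linear":[0,0,-10],"rot":[0,0,0]},{"linear":[0,0,0],"rot":[0,0,0]},{"linear":[0,0,0],"rot":[0,0,0]},{"linear":[0,0,0],"rot":[0,0,0]}]'
python3 look.py i square,foot_tip
python3 - <<'E'
from togo import *
import cv2
togo([.5895,-.1943,.1533])
for n,t,(x0,x1,y0,y1) in(("side","i",(280,430,200,320)),("top","i",(330,450,160,260))):
    d=load(n,t)
    cv2.imwrite(f"pics/{n}_{t}z.png",cv2.resize(d["pixels"][y0:y1,x0:x1],None,fx=5,fy=5,interpolation=cv2.INTER_CUBIC)[:,:,::-1])
E
```

```text
time: 10.82
ee_pos: [0.5006, -0.1861, 0.3111]
tcp_rot: [-1.842, 2.027, -0.542]
contact_force: [0.6, -0.3, -4.4]
finger_gap: 0.0189
side [ 0.06536138 -0.60293049  1.04231901] [ 0.67953796 -0.27414845 -0.70682387] [[437.7583753323576, 0.0, 315.3815599543658], [0.0, 437.7583753323576, 241.53522268072595], [0.0, 0.0, 1.0]] ['pixels', 'depth', 'K', 'xyz', 'orientation', 'shot']
square [([303.4, 364.0], 0.87), ([320.7, 282.6], 0.61)] [([272.2, 335.1, 34.7, 28.3], 0.8), ([279.2, 251.3, 23.1, 29.4], 0.75), ([322.1, 250.3, 37.4, 34.9], 0.55)]
foot_tip [([355.6, 261.9], 0.95), ([274.7, 343.4], 0.82)] [([277.7, 248.7, 28.6, 29.8], 0.91), ([320.4, 258.3, 41.3, 25.6], 0.65)]
top [ 0.37713498 -0.01399904  1.43146667] [ 0.12618443 -0.12346752 -1.56922136] [[537.6937443407957, 0.0, 317.15435115536394], [0.0, 537.6937443407957, 229.0434301704951], [0.0, 0.0, 1.0]] ['pixels', 'depth', 'K', 'xyz', 'orientation', 'shot']
square [([300.1, 262.5], 0.54), ([395.0, 307.8], 0.51), ([400.8, 225.9], 0.46)] [([296.3, 237.6, 31.2, 27.3], 0.84), ([394.9, 225.2, 11.5, 35.9], 0.8), ([365.1, 308.8, 19.5, 13.5], 0.59
[... 483 characters left out ...]
rray([-9.30761344e-04, -1.61947024e+01,  3.34820402e+01,  7.88110167e+00,
        2.47827731e+00,  7.18215269e-04]), 'ee_pos': array([ 0.5007914 , -0.18615086,  0.3119484 ]), 'tcp_rot': array([-1.84135155,  2.026664  , -0.5433224 ]), 'contact_force': array([-0.4085521 , -0.98563439, -5.44366213]), 'ft_torque': array([ 2.25113746e-01,  2.53090514e+00, -4.80570549e-04]), 'finger_gap': 0.019089797224180586}
t 11.32 tcp [ 0.5008 -0.1862  0.3119] axes [[-0.096, -0.995, 0.0], [-0.862, 0.083, -0.5], [0.498, -0.048, -0.866]] j [ 0.0658 -0.2034 -0.6288  0.1368 -0.6316  1.3199] F [-0.4086 -0.9856 -5.4437] gap 0.019089797224180586
shift now axes mm [ -0.3777   2.216  181.9337] shift in target axes None
```

View pics/side_iz.png

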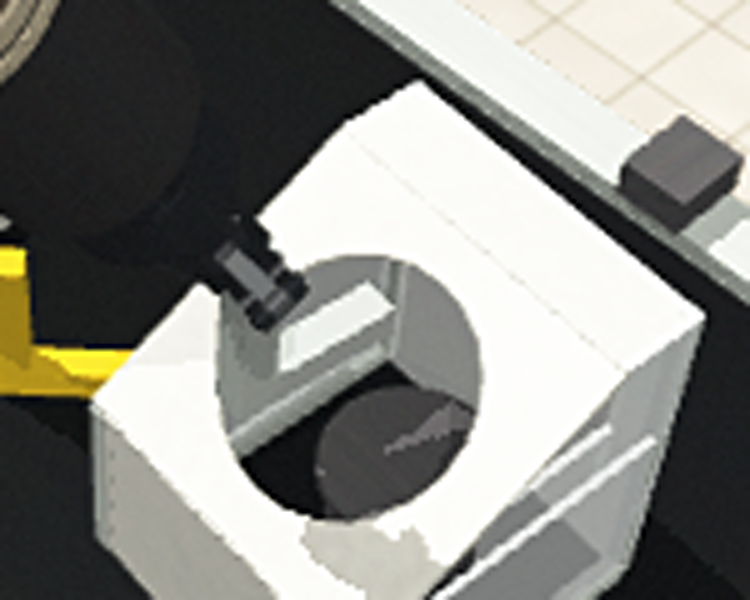

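View pics/top_iz.png

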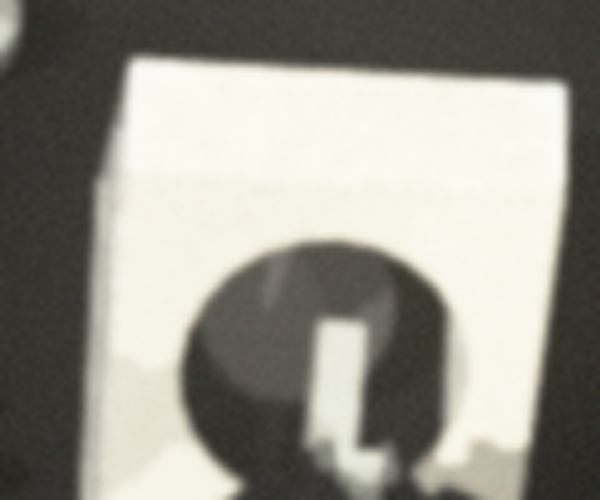

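```bash
cat > sqpose.py <<'E'
# fit the square's pose in hand (pitch, x, z; y, yaw too) from foot corner pixels; print relative to TCP
from geo import *
E
python3 - <<'E'
from togo import *
from scipy.optimize import least_squares
s=sense();tcp=s["ee_pos"]
off=np.array([.5785,-.1932,.06])-np.array([.5891,-.1946,.1536])
h=tcp+off
P=np.array([(90,10,20),(90,-10,20),(20,-10,20),(90,-10,0)])/1000
ds,dt=load("side","i"),load("top","i")
def M(p):return R.from_euler("ZYX",[p[3],p[4],0]).apply(P)+p[:3]
for y in(-5.5,):
  q=np.r_[h,np.radians(y),0]
  print("side pred crop",((project(ds,M(q))-[280,200]+.5)*5).round(0).tolist())
  print("top pred crop",((project(dt,M(q))-[330,160]+.5)*5).round(0).tolist())
E
```

```text
side pred crop [[366.0, 280.0], [394.0, 306.0], [277.0, 378.0], [390.0, 332.0]]
top pred crop [[319.0, 320.0], [363.0, 324.0], [352.0, 478.0], [356.0, 331.0]]
```

```bash
python3 - <<'E'
from togo import *
import cv2
ds=load("side","i");x0,x1,y0,y1=318,366,240,288
cv2.imwrite("pics/side_i12.png",cv2.resize(ds["pixels"][y0:y1,x0:x1],None,fx=12,fy=12,interpolation=cv2.INTER_CUBIC)[:,:,::-1])
dt=load("top","i");x0,x1,y0,y1=380,420,215,263
cv2.imwrite("pics/top_i12.png",cv2.resize(dt["pixels"][y0:y1,x0:x1],None,fx=12,fy=12,interpolation=cv2.INTER_CUBIC)[:,:,::-1])
E
```

```text
(no output)
```

View pics/side_i12.png

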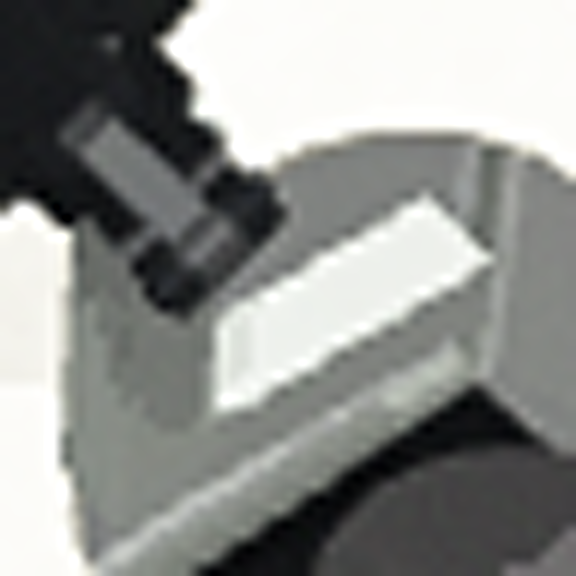

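View pics/top_i12.png

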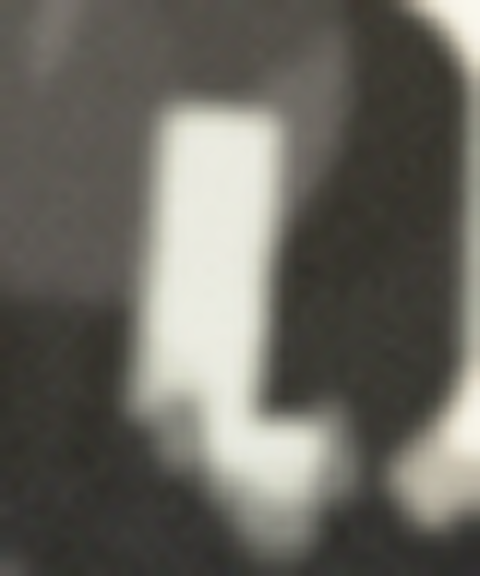

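```bash
cat > fithand.py <<'E'
from togo import *
from scipy.optimize import least_squares
def fithand(tag,side,top,so,to,f=12,roll=False):
    """side/top: dict corner(mm tuple)->crop px"""
    s=sense();tcp=s["ee_pos"];R0=R.from_rotvec(s["tcp_rot"])
    ds,dt=load("side",tag),load("top",tag)
    obs=[(ds,np.array(list(side))/1000,np.array(list(side.values()))/f+so-.5)]
    if top: obs.append((dt,np.array(list(top))/1000,np.array(list(top.values()))/f+to-.5))
    off=np.array([.5785,-.1932,.06])-np.array([.5891,-.1946,.1536])
    def M(p,P):return R.from_euler("ZYX",[p[3],p[4],0]).apply(P)+p[:3]
    r=least_squares(lambda p:np.concatenate([(project(d,M(p,P))-u).ravel() for d,P,u in obs]),np.r_[tcp+off,-.096,0],x_scale=[.01,.01,.01,.1,.1])
    p=r.x;print("heel",p[:3],"yaw",np.degrees(p[3]),"pitch(+ = foot tip down)",np.degrees(p[4]),"res",r.fun.round(1))
    J=r.jac;print("sd per px",np.sqrt(np.diag(np.linalg.inv(J.T@J))))
    print("pred heel",tcp+off,"heel in tool mm",1000*R0.inv().apply(p[:3]-tcp))
    print("sq rel tool", (R0.inv()*R.from_euler("ZYX",[p[3],p[4],0])).as_matrix().round(3).tolist())
    return p
if __name__=="__main__":
    fithand("i",{(90,10,20):(425,193),(90,-10,20):(490,258),(20,-10,20):(213,412)},{(90,10,20):(163,103),(90,-10,20):(280,112),(20,-10,20):(262,412)},(318,240),(380,215))
    fithand("i",{(90,10,20):(425,193),(90,-10,20):(490,258),(20,-10,20):(213,412)},{(90,10,20):(163,103),(90,-10,20):(280,112)},(318,240),(380,215))
E
python3 fithand.py
```

```text
heel [ 0.4915 -0.1863  0.2286] yaw -4.315589072669158 pitch(+ = foot tip down) 9.86657463892103 res [ 0.6  0.5  0.8  0.3  1.8 -1.3 -0.3 -0.7 -1.2 -0.8 -0.4  3.9]
sd per px [0.0014 0.0022 0.0045 0.0284 0.051 ]
pred heel [ 0.4902 -0.1848  0.2183] heel in tool mm [ 1.0186 49.7301 67.5728]
sq rel tool [[-0.02, -1.0, -0.003], [-0.767, 0.018, -0.641], [0.641, -0.01, -0.767]]
heel [ 0.4899 -0.1843  0.2232] yaw -6.0082544027294045 pitch(+ = foot tip down) 3.626842746739044 res [ 0.2 -0.   0.2 -0.1  0.   0.   0.3  0.1 -0.6  0.2]
sd per px [0.0022 0.0038 0.006  0.0433 0.0672]
pred heel [ 0.4902 -0.1848  0.2183] heel in tool mm [-0.7827 53.9291 71.2896]
sq rel tool [[0.009, -1.0, 0.001], [-0.833, -0.008, -0.554], [0.554, 0.005, -0.833]]
```

```bash
python3 - <<'E'
from togo import *
togo([.548,.1765,.312],square_rot(np.radians(3),np.radians(30)))
E
```

```text
t 11.32 tcp [ 0.5008 -0.1862  0.3119] axes [[-0.096, -0.995, 0.0], [-0.862, 0.083, -0.5], [0.498, -0.048, -0.866]] j [ 0.0658 -0.2034 -0.6288  0.1368 -0.6316  1.3199] F [-0.4086 -0.9856 -5.4437] gap 0.019089797224180586
rot in tool [-0.0002 -0.0741 -0.1282]
shift now axes mm [-365.5031  -10.7019    6.101 ] shift in target axes [-359.6832  -57.2905   33.0171]
```

```bash
python3 -m pendant '[{"linear":[-15,0,0],"rot":[0,0,0]},{"linear":[-25,0,0],"rot":[0,0,0]},{"linear":[-30,-1,0],"rot":[0,0,0]},{"linear":[-30,-1,0],"rot":[0,0,0]},{"linear":[-30,-1,0],"rot":[0,0,0]},{"linear":[-30,-1,0],"rot":[0,0,0]},{"linear":[-30,-1,0],"rot":[0,0,0]},{"linear":[-30,-1,0],"rot":[0,0,0]}]'
python3 -m pendant '[{"linear":[-30,-1,1],"rot":[0,0,0]},{"linear":[-30,-1,1],"rot":[0,0,0]},{"linear":[-30,-1,1],"rot":[0,0,0]},{"linear":[-25,-1,1],"rot":[0,0,0]},{"linear":[-20,-1,1],"rot":[0,0,0]},{"linear":[-10,0,1],"rot":[0,0,0]},{"linear":[0,0,0],"rot":[0,-0.037,-0.064]},{"linear":[0,0,0],"rot":[0,-0.037,-0.064]}]'
python3 -m pendant '[{"linear":[0,0,0],"rot":[0,0,0]},{"linear":[0,0,0],"rot":[0,0,0]},{"linear":[0,0,0],"rot":[0,0,0]}]'
python3 - <<'E'
from togo import *
togo([.548,.1765,.20],square_rot(np.radians(3),np.radians(30)))
E
```

```text
time: 11.98
ee_pos: [0.5269, 0.034, 0.3155]
tcp_rot: [-1.84, 2.025, -0.543]
contact_force: [0.1, -0.8, -4.4]
finger_gap: 0.0188
time: 12.65
ee_pos: [0.5482, 0.1773, 0.3117]
tcp_rot: [-1.976, 1.866, -0.5]
contact_force: [0.2, -1.5, -5.2]
finger_gap: 0.0189
time: 12.9
ee_pos: [0.5483, 0.1756, 0.3126]
tcp_rot: [-1.968, 1.874, -0.502]
contact_force: [0.4, -0.6, -5.7]
finger_gap: 0.0189
t 12.9 tcp [0.5483 0.1756 0.3126] axes [[0.049, -0.999, -0.0], [-0.865, -0.042, -0.501], [0.5, 0.025, -0.866]] j [ 0.8224 -0.1145 -0.7227  0.6048 -0.6617  0.3701] F [ 0.3564 -0.6499 -5.6853] gap 0.018894177927113027
rot in tool [-0.0008 -0.0012 -0.0029]
shift now axes mm [-0.8287 56.598  97.3692] shift in target axes [-0.8792 56.5215 97.4132]
```

```bash
python3 -m pendant '[{"linear":[0,6,10.4],"rot":[0,0,0]},{"linear":[0,7,12.1],"rot":[0,0,0]},{"linear":[0,7,12.1],"rot":[0,0,0]},{"linear":[0,7,12.1],"rot":[0,0,0]},{"linear":[0,7,12.1],"rot":[0,0,0]},{"linear":[0,6,10.4],"rot":[0,0,0]},{"linear":[0,0,0],"rot":[0,0,0]},{"linear":[0,0,0],"rot":[0,0,0]}]'
python3 look.py j
python3 - <<'E'
from togo import *
import cv2
togo([.548,.1765,.20],square_rot(np.radians(3),np.radians(30)))
for n,t,(x0,x1,y0,y1) in(("side","j",(210,310,170,260)),("top","j",(205,285,180,300))):
    d=load(n,t);f=min(800/(x1-x0),600/(y1-y0))
    cv2.imwrite(f"pics/{n}_{t}z.png",cv2.resize(d["pixels"][y0:y1,x0:x1],None,fx=f,fy=f,interpolation=cv2.INTER_CUBIC)[:,:,::-1])
E
```

```text
time: 13.57
ee_pos: [0.5482, 0.1753, 0.232]
tcp_rot: [-1.971, 1.873, -0.503]
contact_force: [0.6, -0.2, -4.3]
finger_gap: 0.0187
side [ 0.06536138 -0.60293049  1.04231901] [ 0.67953796 -0.27414845 -0.70682387] [[437.7583753323576, 0.0, 315.3815599543658], [0.0, 437.7583753323576, 241.53522268072595], [0.0, 0.0, 1.0]] ['pixels', 'depth', 'K', 'xyz', 'orientation', 'shot']
top [ 0.37713498 -0.01399904  1.43146667] [ 0.12618443 -0.12346752 -1.56922136] [[537.6937443407957, 0.0, 317.15435115536394], [0.0, 537.6937443407957, 229.0434301704951], [0.0, 0.0, 1.0]] ['pixels', 'depth', 'K', 'xyz', 'orientation', 'shot']
{'time': 13.6667, 'joints': array([ 0.73067822, -0.04179694, -0.9085536 ,  0.87546854, -0.42202978,
        0.13083621]), 'joint_velocities': array([ 0.00376194, -0.00795587,  0.00509544,  0.00248208,  0.00492067,
       -0.0001623 ]), 'joint_efforts': array([ -0.22637771, -24.37964559,  27.85576165,   4.44428131,
         0.28670931,  -0.03091679]), 'ee_pos': array([0.54876678, 0.17630193, 0.23355664]), 'tcp_rot': array([-1.96939037,  1.87090008, -0.5022188 ]), 'contact_force': array([ 0.10652675, -0.52287053, -4.93646684]), 'ft_torque': array([-0.11496679,  2.4909642 ,  0.0380271 ]), 'finger_gap': 0.018982631831840603}
t 13.67 tcp [0.5488 0.1763 0.2336] axes [[0.051, -0.999, -0.001], [-0.864, -0.044, -0.501], [0.501, 0.026, -0.865]] j [ 0.7307 -0.0418 -0.9086  0.8755 -0.422   0.1308] F [ 0.1065 -0.5229 -4.9365] gap 0.018982631831840603
rot in tool [-0.0016  0.0001 -0.0011]
shift now axes mm [-0.2147 17.4791 28.655 ] shift in target axes [-0.2379 17.4325 28.6832]
```

View pics/side_jz.png

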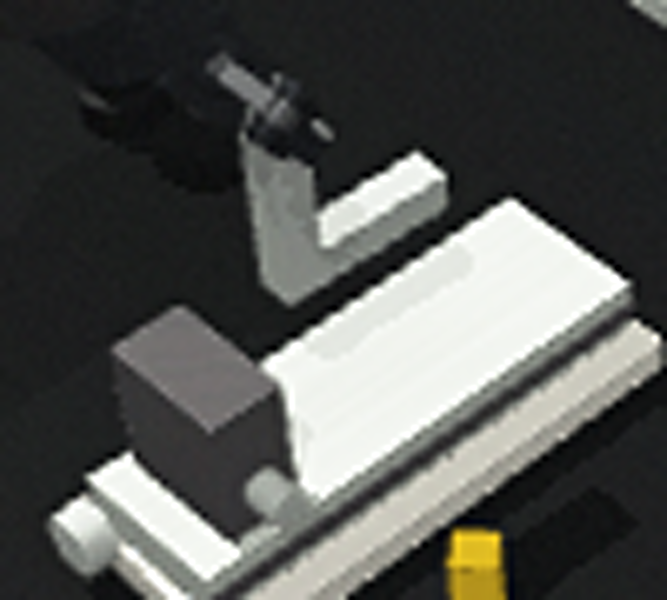

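View pics/top_jz.png

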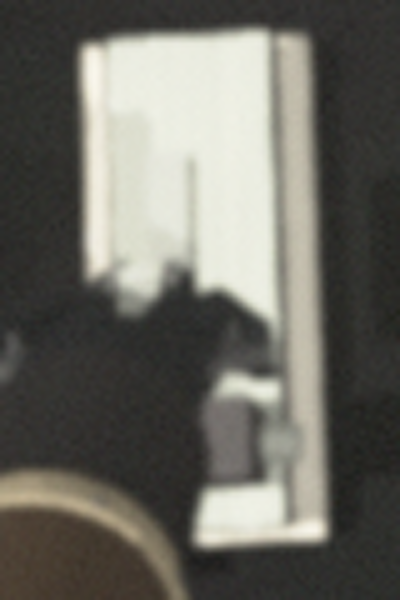

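At the current height j3 (−0.91) is near its −1.02 limit and j5 is nearing 0, so the tilted flush pose may be out of reach. I'll fit the arm's kinematics from the recorded poses to check before going lower. In the side view the square hangs freely above the bed, heel at (252,215).

```bash
cat > kin.py <<'E'
import numpy as np
from scipy.spatial.transform import Rotation as R
from scipy.optimize import least_squares
D=[ # joints, pos, rotvec
([1.41310286,.358583285,.0118976803,-7.7e-6,-1.22406841,-.288069932],[.2910485,.60901265,.24831066],[-1.67544806,2.65750578,5.7e-5]),
([.1917586,-.18115283,-.81253538,.32895451,-.45497331,1.02235584],[.5088588,-.13763864,.25840111],[-1.84106961,2.02692284,-.54334517]),
([.04054268,-.04380715,-.7115807,.18019905,-.38847031,1.28591986],[.54385328,-.1909958,.2312872],[-1.84142035,2.02602121,-.54363334]),
([.02164662,.07366929,-.76510199,.27484214,-.21729124,1.20050453],[.57472297,-.19305344,.18051848],[-1.84033775,2.02528773,-.54467119]),
([-.01800883,.1335346,-.83871037,.47995072,-.08430455,1.02486014],[.58912213,-.19462343,.15363167],[-1.84046287,2.02595039,-.54430941]),
([.00489304,.11599545,-.80311024,.36660195,-.14101304,1.12018016],[.58322543,-.19415334,.16064394],[-1.84226848,2.0278983,-.54201297]),
([.03518021,.00289789,-.72402185,.20262101,-.33114033,1.2650617],[.5572579,-.19170597,.21243221],[-1.84167567,2.02765323,-.54250594]),
([.05548331,-.1387113,-.66325343,.14901288,-.53232541,1.31069079],[.51973614,-.18798915,.2785511],[-1.84107901,2.02689932,-.54314153]),
([.06584547,-.20335283,-.62882727,.13679616,-.63164555,1.31993844],[.5007914,-.18615086,.3119484],[-1.84135155,2.026664,-.5433224]),
([.73067822,-.04179694,-.9085536,.87546854,-.42202978,.13083621],[.54876678,.17630193,.23355664],[-1.96939037,1.87090008,-.5022188]),
]
q=np.array([d[0] for d in D]);P=np.array([d[1] for d in D]);RV=R.from_rotvec([d[2] for d in D])
def rx(a):return R.from_rotvec([a,0,0])
def ry(a):return R.from_rotvec([0,a,0])
def rz(a):return R.from_rotvec([0,0,a])
LIM=np.array([[-3.07,3.07],[-1.43,2.12],[-1.02,1.25],[-3.03,1.67],[-3.05,0],[-3.03,3.03]])
# chain: rz(q1), T(a1,d1,h), ry(q2), T(0..L2), ry(-q3) , T(L4,.,e), rx(s4 q4), T(a,b,c) , ry(-q5), T(L6..), rx(s6 q6), tool const
def fk(q,k,s4,s6):
    k=np.asarray(k);T=rz(q[0]);p=T.apply([k[0],k[1],k[2]])
    T=T*ry(q[1]);p=p+T.apply([k[3],0,k[4]])
    T=T*ry(-q[2]);p=p+T.apply([k[5],0,k[6]])
    T=T*rx(s4*q[3]);p=p+T.apply([0,0,0])
    T=T*ry(-q[4]);p=p+T.apply([k[7],k[8],0])
    T=T*rx(s6*q[5])*R.from_rotvec(k[9:12])
    return p,T
def res(k,s4,s6):
    o=[]
    for i in range(len(q)):
        p,T=fk(q[i],k,s4,s6);o+=[(p-P[i])/.001,(RV[i].inv()*T).as_rotvec()/.002]
    return np.concatenate(o)
def fit():
    best=None
    # tool const: tool z = link x ; tool x ~ ?
    for s4 in(1,-1):
        for s6 in(1,-1):
            for a in range(4):
                C=R.from_matrix(np.array([[0,0,1],[0,1,0],[-1,0,0]]))*rz(a*np.pi/2)
                for d in(.19,-.19):
                  r=least_squares(res,np.r_[0,d,.3,0,.45,.45,0,.2,0,C.as_rotvec()],args=(s4,s6),loss="soft_l1",max_nfev=150)
                  if best is None or r.cost<best[0]: best=(r.cost,s4,s6,r.x)
    return best
if __name__=="__main__":
    b=fit();print(b[0],b[1],b[2],b[3].round(4));r=res(b[3],b[1],b[2]);print(np.abs(r).max(),r.reshape(-1,6).round(1)[[0,4,9]])
    np.savez("kin.npz",k=b[3],s=[b[1],b[2]])
E
time python3 kin.py
```

```text
9.751514262745786e-09 -1 -1 [-0.      0.      0.1988  0.      0.6016  0.4636 -0.      0.3563 -0.1918
  0.      1.5708 -0.    ]
0.0001134034273073118 [[-0.  0.  0. -0. -0.  0.]
 [-0.  0.  0.  0.  0. -0.]
 [-0. -0. -0.  0.  0. -0.]]
real	0m40.914s
user	0m41.293s
sys	0m0.113s
```

The kinematic fit is exact. Now checking whether the flush pose is reachable at various tilts.

```bash
cat > ik.py <<'E'
from kin import *
z=np.load("kin.npz");k=z["k"];s4,s6=z["s"]
def ik(p,Rt,q0=None,n=40,seed=0):
    rng=np.random.default_rng(seed);sol=[]
    Rt=R.from_matrix(Rt)
    def f(x):
        pp,T=fk(x,k,s4,s6);return np.r_[(pp-p)*10,(Rt.inv()*T).as_rotvec()]
    for i in range(n):
        x0=q0 if (i==0 and q0 is not None) else LIM[:,0]+rng.random(6)*(LIM[:,1]-LIM[:,0])
        x0=np.clip(x0,LIM[:,0]+1e-3,LIM[:,1]-1e-3)
        r=least_squares(f,x0,bounds=(LIM[:,0],LIM[:,1]))
        if np.linalg.norm(r.fun)<1e-4 and not any(np.abs(r.x-s).max()<.02 for s in sol): sol.append(r.x)
    return sol
def square_rot(yaw,tilt):
    c,s=np.cos(yaw),np.sin(yaw);X=np.array([s,-c,0]);Z=np.array([np.sin(tilt)*c,np.sin(tilt)*s,-np.cos(tilt)])
    return np.c_[X,np.cross(Z,X),Z]
E
cat > t1.py <<'E'
from ik import *
np.set_printoptions(precision=3,suppress=True)
yaw=np.radians(3);q0=np.array([.7307,-.0418,-.9086,.8755,-.422,.1308])
for dx in(0,.05,.1):
  for tilt in(30,20,10,0,-10):
    p=np.array([.5227+dx,.175,.1436]);print(dx,tilt,[s for s in ik(p,square_rot(yaw,np.radians(tilt)),q0,12)])
E
time python3 t1.py
```

```text
0 30 []
0 20 [array([ 0.767,  0.087, -0.882,  0.612, -0.401,  0.313])]
0 10 [array([ 0.75 ,  0.163, -0.607,  0.18 , -0.675,  0.739])]
0 0 [array([ 0.678,  0.25 , -0.404, -0.   , -0.917,  0.945])]
0 -10 [array([ 0.614,  0.345, -0.235, -0.102, -1.141,  1.059])]
0.05 30 []
0.05 20 [array([ 0.704,  0.163, -0.774,  0.551, -0.407,  0.435])]
0.05 10 [array([ 0.683,  0.237, -0.501,  0.16 , -0.698,  0.824])]
0.05 0 [array([ 0.623,  0.322, -0.299, -0.   , -0.95 ,  1.001])]
0.05 -10 [array([ 0.568,  0.416, -0.127, -0.093, -1.182,  1.097])]
0.1 30 []
0.1 20 [array([ 0.652,  0.236, -0.657,  0.481, -0.43 ,  0.556])]
0.1 10 [array([ 0.627,  0.309, -0.39 ,  0.142, -0.73 ,  0.897])]
0.1 0 [array([ 0.575,  0.393, -0.189, -0.   , -0.989,  1.048])]
0.1 -10 [array([ 0.528,  0.487, -0.012, -0.085, -1.229,  1.129])]
real	0m8.717s
user	0m9.069s
sys	0m0.139s
```

```bash
cat > t2.py <<'E'
from ik import *
np.set_printoptions(precision=3,suppress=True)
q0=np.array([.55,.2,-.75,.3,-.3,.6])
print("bed")
for dx in(.06,.1):
  for yd in(-40,-20,3,20,40):
   for tilt in(30,27,24):
    yaw=np.radians(yd);p=np.array([.512+dx+.0107*np.cos(yaw),.178+.0107*np.sin(yaw),.1436]);s=ik(p,square_rot(yaw,np.radians(tilt)),q0,4);
    if s:print(dx,yd,tilt,s)
print("table")
for x in(.6,.65,.7,.75):
 for y in(-.02,.0,.08):
  for yd in(-30,0,30):
    yaw=np.radians(yd);p=np.array([x,y,.0936]);s=ik(p,square_rot(yaw,np.radians(30)),q0,4)
    if s:print(x,y,yd,s)
E
python3 t2.py
```

```text
bed
0.06 -40 30 [array([ 0.801,  0.259, -0.793,  0.897, -0.692, -0.684])]
0.06 -40 27 [array([ 0.798,  0.257, -0.752,  0.793, -0.689, -0.581])]
0.06 -40 24 [array([ 0.792,  0.258, -0.706,  0.687, -0.693, -0.475])]
0.06 -20 30 [array([ 0.631,  0.179, -0.944,  1.283, -0.448, -0.594])]
0.06 -20 27 [array([ 0.683,  0.186, -0.891,  1.063, -0.462, -0.424])]
0.06 -20 24 [array([ 0.721,  0.196, -0.825,  0.854, -0.493, -0.251])]
0.06 3 27 [array([ 0.389,  0.133, -0.988,  1.56 , -0.15 , -0.29 ])]
0.06 3 24 [array([ 0.614,  0.151, -0.897,  0.943, -0.271,  0.124])]
0.06 20 24 [array([ 0.65 ,  0.15 , -0.814,  0.537, -0.238,  0.77 ])]
0.06 40 30 [array([ 0.591,  0.153, -0.597, -0.18 , -0.304,  1.836])]
0.06 40 27 [array([ 0.599,  0.163, -0.58 , -0.128, -0.362,  1.779])]
0.06 40 24 [array([ 0.604,  0.174, -0.555, -0.093, -0.426,  1.741])]
0.1 -40 30 [array([ 0.746,  0.307, -0.724,  0.903, -0.684, -0.631])]
0.1 -40 27 [array([ 0.746,  0.307, -0.68 ,  0.793, -0.684, -0.524])]
0.1 -40 24 [array([ 0.741,  0.309, -0.631,  0.683, -0.694, -0.415])]
0.1 -20 30 [array([ 0.587,  0.23 , -0.876,  1.275, -0.434
[... 993 characters left out ...]
08 30 [array([ 0.359,  0.299, -0.494, -0.31 , -0.272,  2.013])]
0.7 -0.02 30 [array([ 0.115,  0.375, -0.296, -0.469, -0.455,  2.356])]
0.7 0.0 30 [array([ 0.157,  0.371, -0.313, -0.446, -0.429,  2.302])]
0.7 0.08 -30 [array([ 0.316,  0.372, -0.811,  1.523, -0.382, -0.717])]
0.7 0.08 30 [array([ 0.324,  0.365, -0.382, -0.316, -0.324,  2.045])]
0.75 -0.02 30 [array([ 0.109,  0.439, -0.196, -0.442, -0.49 ,  2.33 ])]
0.75 0.0 -30 [array([ 0.132,  0.412, -0.746,  1.623, -0.31 , -0.642])]
0.75 0.0 30 [array([ 0.146,  0.435, -0.212, -0.422, -0.467,  2.282])]
0.75 0.08 -30 [array([ 0.326,  0.434, -0.706,  1.409, -0.39 , -0.604])]
0.75 0.08 30 [array([ 0.296,  0.429, -0.27 , -0.313, -0.375,  2.061])]
```

At 30° tilt the flush pose has no solution inside the joint ranges, but a vertical tool reaches it comfortably. So I'll set the square on the free part of the bed, turned to −40° where the 30° pose is reachable, regrasp it with the tool vertical, and then press it into the corner. Checking that path first.

```bash
cat > t3.py <<'E'
from ik import *
np.set_printoptions(precision=3,suppress=True)
q=np.array([.7307,-.0418,-.9086,.8755,-.422,.1308])
a=np.array([.5488,.1763,.2336]);b=np.array([.6085,.2023,.25])
for t in np.linspace(0,1,8):
    s=ik(a+(b-a)*t,square_rot(np.radians(3-43*t),np.radians(30)),q,1);print(s);q=s[0] if s else q
for z in(.22,.19,.16,.1436,.138):
    s=ik(np.r_[b[:2],z],square_rot(np.radians(-40),np.radians(30)),q,1);print(z,s);q=s[0] if s else q
E
python3 t3.py; python3 - <<'E'
from togo import *
togo([.6085,.2023,.25],square_rot(np.radians(-40),np.radians(30)))
E
```

```text
[array([ 0.733, -0.041, -0.906,  0.868, -0.425,  0.138])]
[array([ 0.758, -0.013, -0.874,  0.875, -0.493,  0.018])]
[array([ 0.785,  0.019, -0.833,  0.859, -0.566, -0.081])]
[array([ 0.809,  0.054, -0.785,  0.83 , -0.64 , -0.166])]
[array([ 0.83 ,  0.092, -0.73 ,  0.794, -0.714, -0.24 ])]
[array([ 0.844,  0.131, -0.67 ,  0.754, -0.788, -0.307])]
[array([ 0.854,  0.172, -0.604,  0.713, -0.861, -0.368])]
[array([ 0.859,  0.214, -0.535,  0.671, -0.934, -0.425])]
0.22 [array([ 0.85 ,  0.239, -0.584,  0.711, -0.873, -0.479])]
0.19 [array([ 0.838,  0.268, -0.631,  0.76 , -0.812, -0.539])]
0.16 [array([ 0.823,  0.299, -0.677,  0.821, -0.751, -0.608])]
0.1436 [array([ 0.813,  0.317, -0.701,  0.861, -0.718, -0.65 ])]
0.138 [array([ 0.809,  0.323, -0.71 ,  0.875, -0.707, -0.665])]
t 13.67 tcp [0.5488 0.1763 0.2336] axes [[0.051, -0.999, -0.001], [-0.864, -0.044, -0.501], [0.501, 0.026, -0.865]] j [ 0.7307 -0.0418 -0.9086  0.8755 -0.422   0.1308] F [ 0.1065 -0.5229 -4.9365] gap 0.018982631831840603
rot in tool [-0.0013  0.3759  0.6485]
shift now axes mm [-22.902  -61.0078  16.3674] shift in target axes [-58.3115 -33.3772   0.2832]
```

```bash
python3 -m pendant '[{"linear":[-5.7,-15.2,4.1],"rot":[0,0,0]},{"linear":[-5.7,-15.2,4.1],"rot":[0,0,0]},{"linear":[-5.7,-15.2,4.1],"rot":[0,0,0]},{"linear":[-5.7,-15.2,4.1],"rot":[0,0,0]},{"linear":[0,0,0],"rot":[0,0.0536,0.0928]},{"linear":[0,0,0],"rot":[0,0.0536,0.0928]},{"linear":[0,0,0],"rot":[0,0.0536,0.0928]},{"linear":[0,0,0],"rot":[0,0.0536,0.0928]}]'
python3 -m pendant '[{"linear":[0,0,0],"rot":[0,0.0536,0.0928]},{"linear":[0,0,0],"rot":[0,0.0536,0.0928]},{"linear":[0,0,0],"rot":[0,0.0536,0.0928]},{"linear":[0,0,0],"rot":[0,0,0]},{"linear":[0,0,0],"rot":[0,0,0]},{"linear":[0,0,0],"rot":[0,0,0]}]'
python3 look.py k
python3 - <<'E'
from togo import *
import cv2
togo([.6085,.2023,.16],square_rot(np.radians(-40),np.radians(30)))
for n,t,(x0,x1,y0,y1) in(("side","k",(210,310,170,260)),("top","k",(205,285,180,300))):
    d=load(n,t);f=min(800/(x1-x0),600/(y1-y0))
    cv2.imwrite(f"pics/{n}_{t}z.png",cv2.resize(d["pixels"][y0:y1,x0:x1],None,fx=f,fy=f,interpolation=cv2.INTER_CUBIC)[:,:,::-1])
E
```

```text
time: 14.33
ee_pos: [0.6078, 0.2025, 0.2501]
tcp_rot: [-1.556, 2.304, -0.617]
contact_force: [0.2, -0.9, -5.4]
finger_gap: 0.0189
time: 14.83
ee_pos: [0.6077, 0.2024, 0.249]
tcp_rot: [-1.203, 2.571, -0.688]
contact_force: [-1.0, -0.4, -5.2]
finger_gap: 0.019
side [ 0.06536138 -0.60293049  1.04231901] [ 0.67953796 -0.27414845 -0.70682387] [[437.7583753323576, 0.0, 315.3815599543658], [0.0, 437.7583753323576, 241.53522268072595], [0.0, 0.0, 1.0]] ['pixels', 'depth', 'K', 'xyz', 'orientation', 'shot']
top [ 0.37713498 -0.01399904  1.43146667] [ 0.12618443 -0.12346752 -1.56922136] [[537.6937443407957, 0.0, 317.15435115536394], [0.0, 537.6937443407957, 229.0434301704951], [0.0, 0.0, 1.0]] ['pixels', 'depth', 'K', 'xyz', 'orientation', 'shot']
{'time': 14.9333, 'joints': array([ 0.85855978,  0.21150304, -0.54069654,  0.67343168, -0.92994153,
       -0.4270839 ]), 'joint_velocities': array([-0.0044727 , -0.0017293 , -0.00324195, -0.00076468, -0.00554576,
       -0.00690831]), 'joint_efforts': array([ 2.49819746e-01, -4.54962981e+01,  2.82809597e+01,  6.64639771e+00,
       -1.00573752e+00,  2.38254917e-02]), 'ee_pos': array([0.60744912, 0.20156501, 0.24902111]), 'tcp_rot': array([-1.20148894,  2.57225526, -0.68874474]), 'contact_force': array([-0.79336668, -0.53221834, -4.06690704]), 'ft_torque': array([ 1.58532633,  1.91131018, -0.05806074]), 'finger_gap': 0.018950676899419216}
t 14.93 tcp [0.6074 0.2016 0.249 ] axes [[-0.642, -0.767, -0.001], [-0.664, 0.556, -0.5], [0.384, -0.32, -0.866]] j [ 0.8586  0.2115 -0.5407  0.6734 -0.9299 -0.4271] F [-0.7934 -0.5322 -4.0669] gap 0.018950676899419216
rot in tool [0.     0.0014 0.0009]
shift now axes mm [-1.171  44.2211 77.2627] shift in target axes [-1.2385 44.2225 77.2608]
```

View pics/side_kz.png

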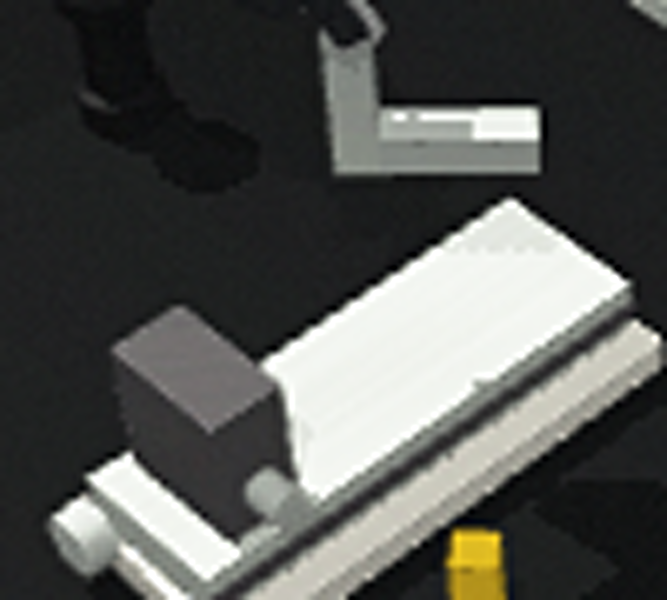

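View pics/top_kz.png

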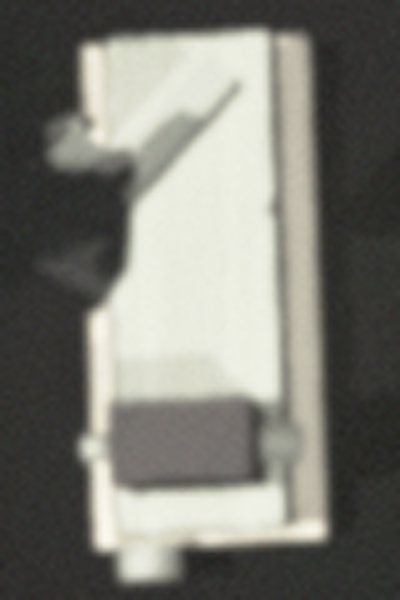

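```bash
python3 - <<'E'
from togo import *
ds=load("side","k");s=sense();tcp=s["ee_pos"]
P=np.array([(0,-10,0),(90,-10,0),(90,-10,20),(20,-10,20)])/1000
o=np.array([(335,174),(541,174),(541,143),(380,142)])
G=np.array([.0107,-.0003,.0936])
for pit in(-3,0,3,6):
    S=R.from_euler("ZY",[-40,pit],degrees=True)
    pr=(project(ds,S.apply(P-G)+tcp)-[210,170]+.5)*600/90
    print(pit,pr.round(0).tolist(),(pr-o).round(0).tolist())
E
```

```text
-3 [[349.0, 178.0], [551.0, 165.0], [548.0, 132.0], [388.0, 142.0]] [[14.0, 4.0], [10.0, -9.0], [7.0, -11.0], [8.0, -0.0]]
0 [[337.0, 178.0], [541.0, 173.0], [539.0, 139.0], [379.0, 143.0]] [[2.0, 4.0], [-0.0, -1.0], [-2.0, -4.0], [-1.0, 1.0]]
3 [[326.0, 177.0], [530.0, 180.0], [531.0, 146.0], [370.0, 144.0]] [[-9.0, 3.0], [-11.0, 6.0], [-10.0, 3.0], [-10.0, 2.0]]
6 [[315.0, 175.0], [519.0, 186.0], [522.0, 153.0], [362.0, 144.0]] [[-20.0, 1.0], [-22.0, 12.0], [-19.0, 10.0], [-18.0, 2.0]]
```

Pitch in the hand is about 1–2°, and the square hangs over the bed with its shadow fully on it. Lowering.

```bash
python3 -m pendant '[{"linear":[0,6.3,11],"rot":[0,0,0]},{"linear":[0,6.3,11],"rot":[0,0,0]},{"linear":[0,6.3,11],"rot":[0,0,0]},{"linear":[0,6.3,11],"rot":[0,0,0]},{"linear":[0,6.3,11],"rot":[0,0,0]},{"linear":[0,6.3,11],"rot":[0,0,0]},{"linear":[0,4,7],"rot":[0,0,0]},{"linear":[0,0,0],"rot":[0,0,0]}]'
python3 -m pendant '[{"linear":[0,1.5,2.6],"rot":[0,0,0]},{"linear":[0,1.5,2.6],"rot":[0,0,0]},{"linear":[0,0,0],"rot":[0,0,0]},{"linear":[0,0,0],"rot":[0,0,0]}]'
python3 -m pendant '[{"linear":[0,0.5,0.87],"rot":[0,0,0]},{"linear":[0,0.5,0.87],"rot":[0,0,0]},{"linear":[0,0.5,0.87],"rot":[0,0,0]},{"linear":[0,0,0],"rot":[0,0,0]}]'
```

```text
time: 15.6
ee_pos: [0.6073, 0.2005, 0.1632]
tcp_rot: [-1.202, 2.575, -0.691]
contact_force: [0.1, -0.6, -4.3]
finger_gap: 0.0186
time: 15.93
ee_pos: [0.6081, 0.2018, 0.159]
tcp_rot: [-1.2, 2.573, -0.69]
contact_force: [0.1, -0.1, -4.9]
finger_gap: 0.0189
time: 16.27
ee_pos: [0.6079, 0.2017, 0.1554]
tcp_rot: [-1.2, 2.574, -0.69]
contact_force: [-1.0, 0.3, -6.0]
finger_gap: 0.0186
```

```bash
python3 -m pendant '[{"linear":[0,1.5,2.6],"rot":[0,0,0]},{"linear":[0,1.5,2.6],"rot":[0,0,0]},{"linear":[0,0,0],"rot":[0,0,0]},{"linear":[0,0,0],"rot":[0,0,0]}]'
python3 -m pendant '[{"linear":[0,0.5,0.87],"rot":[0,0,0]},{"linear":[0,0.5,0.87],"rot":[0,0,0]},{"linear":[0,0,0],"rot":[0,0,0]},{"linear":[0,0,0],"rot":[0,0,0]}]'
```

```text
time: 16.6
ee_pos: [0.6079, 0.2015, 0.1492]
tcp_rot: [-1.2, 2.574, -0.69]
contact_force: [-0.4, 0.2, -4.8]
finger_gap: 0.0187
time: 16.93
ee_pos: [0.608, 0.2017, 0.1475]
tcp_rot: [-1.2, 2.573, -0.69]
contact_force: [0.3, 0.3, -4.9]
finger_gap: 0.0192
```

```bash
python3 -m pendant '[{"linear":[0,0.5,0.87],"rot":[0,0,0]},{"linear":[0,0,0],"rot":[0,0,0]},{"linear":[0,0,0],"rot":[0,0,0]}]'
python3 -m pendant '[{"linear":[0,0.5,0.87],"rot":[0,0,0]},{"linear":[0,0,0],"rot":[0,0,0]},{"linear":[0,0,0],"rot":[0,0,0]}]'
python3 -m pendant '[{"linear":[0,0.5,0.87],"rot":[0,0,0]},{"linear":[0,0,0],"rot":[0,0,0]},{"linear":[0,0,0],"rot":[0,0,0]}]'
```

```text
time: 17.18
ee_pos: [0.608, 0.2017, 0.1465]
tcp_rot: [-1.2, 2.573, -0.69]
contact_force: [-0.3, -0.5, -4.8]
finger_gap: 0.0187
time: 17.43
ee_pos: [0.608, 0.2017, 0.1455]
tcp_rot: [-1.2, 2.573, -0.69]
contact_force: [-0.3, -0.6, -4.7]
finger_gap: 0.0189
time: 17.68
ee_pos: [0.608, 0.2017, 0.1445]
tcp_rot: [-1.2, 2.574, -0.69]
contact_force: [-0.6, 0.5, -4.5]
finger_gap: 0.0187
```

```bash
python3 -m pendant '[{"linear":[0,0.5,0.87],"rot":[0,0,0]},{"linear":[0,0,0],"rot":[0,0,0]},{"linear":[0,0,0],"rot":[0,0,0]}]'
python3 -m pendant '[{"linear":[0,0.5,0.87],"rot":[0,0,0]},{"linear":[0,0,0],"rot":[0,0,0]},{"linear":[0,0,0],"rot":[0,0,0]}]'

```

```text
time: 17.93
ee_pos: [0.6082, 0.2018, 0.1437]
tcp_rot: [-1.2, 2.573, -0.69]
contact_force: [0.3, 0.3, -3.4]
finger_gap: 0.0191
time: 18.18
ee_pos: [0.6085, 0.2019, 0.1436]
tcp_rot: [-1.199, 2.572, -0.69]
contact_force: [-2.2, -0.5, 5.8]
finger_gap: 0.0188
```

Contact at TCP z ≈ 0.1437, as predicted. Releasing.

```bash
python3 -m pendant '[{"linear":[0,0,0],"rot":[0,0,0]},{"linear":[0,0,0],"rot":[0,0,0]},{"linear":[0,0,0],"rot":[0,0,0]},{"linear":[0,0,0],"rot":[0,0,0]},{"linear":[0,0,0],"rot":[0,0,0]}]' 60 20
python3 -m pendant '[{"linear":[0,0,-6],"rot":[0,0,0]},{"linear":[0,0,-12],"rot":[0,0,0]},{"linear":[0,0,-15],"rot":[0,0,0]},{"linear":[0,0,-15],"rot":[0,0,0]},{"linear":[0,0,-15],"rot":[0,0,0]},{"linear":[0,0,-15],"rot":[0,0,0]},{"linear":[0,0,-10],"rot":[0,0,0]},{"linear":[0,0,0],"rot":[0,0,0]}]'
python3 look.py l
python3 - <<'E'
from togo import *
import cv2
togo([.6085,.2023,.16],square_rot(np.radians(-40),np.radians(30)))
for n,t,(x0,x1,y0,y1) in(("side","l",(210,310,170,260)),("top","l",(205,285,180,300))):
    d=load(n,t);f=min(800/(x1-x0),600/(y1-y0))
    cv2.imwrite(f"pics/{n}_{t}z.png",cv2.resize(d["pixels"][y0:y1,x0:x1],None,fx=f,fy=f,interpolation=cv2.INTER_CUBIC)[:,:,::-1])
E
```

```text
time: 18.6
ee_pos: [0.608, 0.2017, 0.1424]
tcp_rot: [-1.2, 2.574, -0.69]
contact_force: [0.3, 0.2, 0.3]
finger_gap: 0.051
time: 19.27
ee_pos: [0.5744, 0.2316, 0.2209]
tcp_rot: [-1.199, 2.571, -0.687]
contact_force: [0.5, 0.4, 0.3]
finger_gap: 0.0516
side [ 0.06536138 -0.60293049  1.04231901] [ 0.67953796 -0.27414845 -0.70682387] [[437.7583753323576, 0.0, 315.3815599543658], [0.0, 437.7583753323576, 241.53522268072595], [0.0, 0.0, 1.0]] ['pixels', 'depth', 'K', 'xyz', 'orientation', 'shot']
top [ 0.37713498 -0.01399904  1.43146667] [ 0.12618443 -0.12346752 -1.56922136] [[537.6937443407957, 0.0, 317.15435115536394], [0.0, 537.6937443407957, 229.0434301704951], [0.0, 0.0, 1.0]] ['pixels', 'depth', 'K', 'xyz', 'orientation', 'shot']
{'time': 19.3667, 'joints': array([ 0.9370548 ,  0.22284344, -0.60237886,  0.68532602, -0.9084032 ,
       -0.53963857]), 'joint_velocities': array([-0.01367743,  0.01522507, -0.01727154, -0.00016531,  0.00323536,
       -0.00311074]), 'joint_efforts': array([  0.41650658, -43.7395978 ,  25.25551021,   5.04889458,
        -0.91171799,   0.04522738]), 'ee_pos': array([0.57412851, 0.23022008, 0.21871849]), 'tcp_rot': array([-1.20024915,  2.57301145, -0.68905451]), 'contact_force': array([-0.41861057,  0.13979928,  0.39856972]), 'ft_torque': array([0.99241397, 1.25499446, 0.01725161]), 'finger_gap': 0.05112566492647378}
t 19.37 tcp [0.5741 0.2302 0.2187] axes [[-0.642, -0.766, -0.001], [-0.663, 0.557, -0.5], [0.384, -0.321, -0.866]] j [ 0.9371  0.2228 -0.6024  0.6853 -0.9084 -0.5396] F [-0.4186  0.1398  0.3986] gap 0.05112566492647378
rot in tool [-0.0001  0.0009  0.    ]
shift now axes mm [-0.6415 -8.9808 72.9913] shift in target axes [-0.7055 -8.9856 72.9901]
```

View pics/side_lz.png

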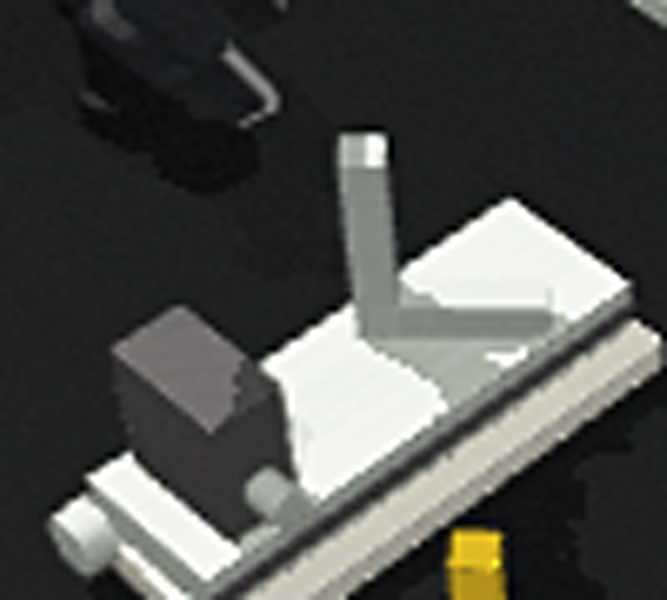

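View pics/top_lz.png

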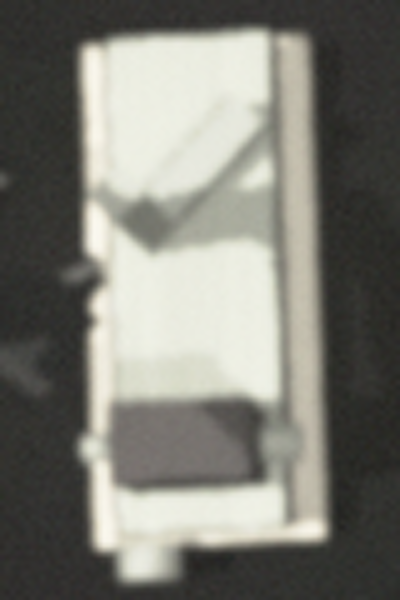

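The square stands upright on the bed: blade top at (264,193) in the side view, foot end at (292,218). Turning the tool vertical and moving above the blade.

```bash
python3 -m pendant '[{"linear":[0,0,0],"rot":[-0.105,0,0]},{"linear":[0,0,0],"rot":[-0.105,0,0]},{"linear":[0,0,0],"rot":[-0.105,0,0]},{"linear":[0,0,0],"rot":[-0.105,0,0]},{"linear":[0,0,0],"rot":[-0.104,0,0]},{"linear":[0,0,0],"rot":[0,0,0]},{"linear":[0,0,0],"rot":[0,0,0]}]'
python3 - <<'E'
from togo import *
togo([.608,.2017,.145],square_rot(np.radians(-40),0))
from ik import *
q=sense()["joints"]
for p,y in(([.608,.2017,.145],-40),([.608,.2017,.20],-40),([.58,.185,.20],3),([.5227,.175,.144],3)): print(y,ik(np.array(p),square_rot(np.radians(y),0),q,1))
E
```

```text
time: 19.95
ee_pos: [0.5756, 0.2282, 0.2176]
tcp_rot: [1.321, -2.85, 0.001]
contact_force: [0.2, -0.2, -0.3]
finger_gap: 0.051
t 19.95 tcp [0.5756 0.2282 0.2176] axes [[-0.646, -0.763, 0.001], [-0.763, 0.646, -0.0], [-0.0, -0.001, -1.0]] j [ 0.6929  0.2891 -0.161   0.0007 -1.1217  0.175 ] F [ 0.1512 -0.1738 -0.3491] gap 0.05104116772826308
rot in tool [-0.0005 -0.001  -0.0045]
shift now axes mm [ -0.763  -41.8497  72.6033] shift in target axes [ -0.5008 -41.8879  72.5836]
-40 [array([ 0.6244,  0.3824, -0.2018, -0.    , -0.9867,  0.2483])]
-40 [array([ 0.6244,  0.3356, -0.1357, -0.    , -1.0994,  0.2483])]
3 [array([ 0.6293,  0.2857, -0.208 , -0.    , -1.0771,  0.9939])]
3 [array([ 0.6785,  0.2493, -0.4033, -0.    , -0.9182,  0.9447])]
```

```bash
python3 -m pendant '[{"linear":[0,-14,0],"rot":[0,0,-0.004]},{"linear":[-0.5,-14,0],"rot":[0,0,0]},{"linear":[0,-14,0],"rot":[0,0,0]},{"linear":[0,0,0],"rot":[0,0,0]},{"linear":[0,0,10],"rot":[0,0,0]},{"linear":[0,0,12],"rot":[0,0,0]},{"linear":[0,0,12],"rot":[0,0,0]},{"linear":[0,0,0],"rot":[0,0,0]}]'
python3 look.py m
python3 - <<'E'
from togo import *
import cv2
togo([.608,.2017,.145],square_rot(np.radians(-40),0))
for n,t,(x0,x1,y0,y1) in(("side","m",(210,310,170,260)),("top","m",(205,285,180,300))):
    d=load(n,t);f=min(800/(x1-x0),600/(y1-y0))
    cv2.imwrite(f"pics/{n}_{t}z.png",cv2.resize(d["pixels"][y0:y1,x0:x1],None,fx=f,fy=f,interpolation=cv2.INTER_CUBIC)[:,:,::-1])
E
```

```text
time: 20.62
ee_pos: [0.6048, 0.2029, 0.1807]
tcp_rot: [1.331, -2.84, -0.0]
contact_force: [-1.4, 0.2, -1.6]
finger_gap: 0.0513
side [ 0.06536138 -0.60293049  1.04231901] [ 0.67953796 -0.27414845 -0.70682387] [[437.7583753323576, 0.0, 315.3815599543658], [0.0, 437.7583753323576, 241.53522268072595], [0.0, 0.0, 1.0]] ['pixels', 'depth', 'K', 'xyz', 'orientation', 'shot']
top [ 0.37713498 -0.01399904  1.43146667] [ 0.12618443 -0.12346752 -1.56922136] [[537.6937443407957, 0.0, 317.15435115536394], [0.0, 537.6937443407957, 229.0434301704951], [0.0, 0.0, 1.0]] ['pixels', 'depth', 'K', 'xyz', 'orientation', 'shot']
{'time': 20.7167, 'joints': array([ 6.28423893e-01,  3.47879717e-01, -1.57676887e-01,  5.12693688e-05,
       -1.06730479e+00,  2.48829894e-01]), 'joint_velocities': array([-0.00171264, -0.01533368,  0.02682528,  0.00719559, -0.00868372,
        0.00319551]), 'joint_efforts': array([-6.11771364e-02, -5.43172646e+01,  2.64098293e+01,  6.20792136e+00,
        7.26049393e-02, -4.67626509e-03]), 'ee_pos': array([0.6061961 , 0.20340907, 0.18355318]), 'tcp_rot': array([ 1.33340168e+00, -2.84235097e+00,  6.80768319e-04]), 'contact_force': array([-0.14813307,  0.24686638, -0.10240948]), 'ft_torque': array([-0.01316482, -0.06472926,  0.02467394]), 'finger_gap': 0.05114591592985065}
t 20.72 tcp [0.6062 0.2034 0.1836] axes [[-0.639, -0.769, 0.002], [-0.769, 0.639, 0.0], [-0.002, -0.001, -1.0]] j [ 0.6284  0.3479 -0.1577  0.0001 -1.0673  0.2488] F [-0.1481  0.2469 -0.1024] gap 0.05114591592985065
rot in tool [ 0.0005 -0.002   0.0046]
shift now axes mm [ 0.0836 -2.4977 38.5523] shift in target axes [ 0.1497 -2.4804 38.5532]
```

View pics/side_mz.png

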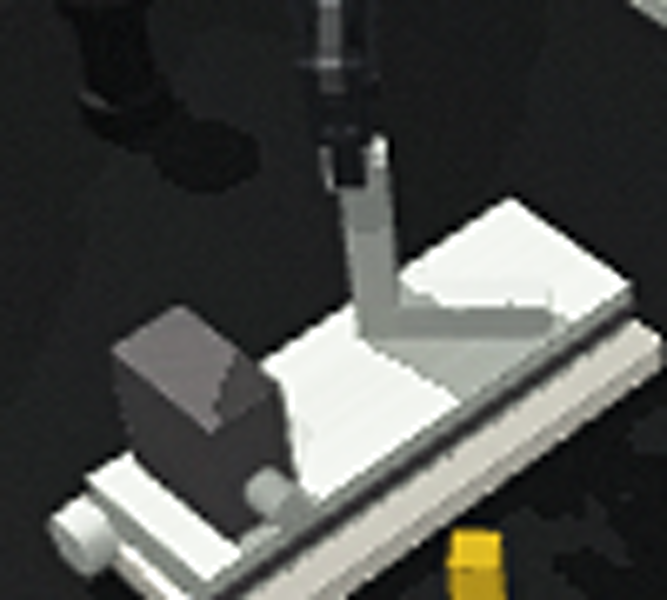

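The fingers straddle the blade at (263,195). Going down to the grasp height.

```bash
python3 -m pendant '[{"linear":[0,-1.2,8],"rot":[0,0,0]},{"linear":[0,-1,10],"rot":[0,0,0]},{"linear":[0,0,10],"rot":[0,0,0]},{"linear":[0,0,8],"rot":[0,0,0]},{"linear":[0,0,0],"rot":[0,0,0]},{"linear":[0,0,0],"rot":[0,0,0]},{"linear":[0,0,0],"rot":[0,0,0]}]'
python3 - <<'E'
from togo import *
togo([.608,.2017,.145],square_rot(np.radians(-40),0))
E
```

```text
time: 21.3
ee_pos: [0.6088, 0.2021, 0.1489]
tcp_rot: [-1.333, 2.844, -0.0]
contact_force: [0.6, -0.6, -0.1]
finger_gap: 0.0514
t 21.3 tcp [0.6088 0.2021 0.1489] axes [[-0.64, -0.769, -0.0], [-0.769, 0.64, -0.0], [0.0, 0.0, -1.0]] j [ 0.6242  0.3799 -0.1958  0.0001 -0.9948  0.2524] F [ 0.5747 -0.57   -0.0519] gap 0.05140084426565359
rot in tool [-0.0002  0.0003  0.0041]
shift now axes mm [0.7896 0.3417 3.8514] shift in target axes [0.7899 0.3379 3.8516]
```

```bash
python3 -m pendant '[{"linear":[0,0,3.5],"rot":[0,0,0]},{"linear":[0,0,0],"rot":[0,0,0]},{"linear":[0,0,0],"rot":[0,0,0]},{"linear":[0,0,0],"rot":[0,0,0]}]'
python3 -m pendant '[{"linear":[0,0,0],"rot":[0,0,0]},{"linear":[0,0,0],"rot":[0,0,0]},{"linear":[0,0,0],"rot":[0,0,0]},{"linear":[0,0,0],"rot":[0,0,0]},{"linear":[0,0,0],"rot":[0,0,0]},{"linear":[0,0,0],"rot":[0,0,0]},{"linear":[0,0,0],"rot":[0,0,0]}]' 0 80
python3 -m pendant '[{"linear":[0,0,-5],"rot":[0,0,0]},{"linear":[0,0,-10],"rot":[0,0,0]},{"linear":[0,0,-10],"rot":[0,0,0]},{"linear":[0,0,-10],"rot":[0,0,0]},{"linear":[0,0,0],"rot":[0,0,0]},{"linear":[0,0,0],"rot":[0,0,0]},{"linear":[0,0,0],"rot":[0,0,0]}]'
python3 - <<'E'
from togo import *
togo([.56,.177,.19],square_rot(np.radians(3),0))
E
```

```text
time: 21.63
ee_pos: [0.6086, 0.2021, 0.1454]
tcp_rot: [-1.333, 2.844, 0.0]
contact_force: [1.4, 0.1, -0.1]
finger_gap: 0.0517
time: 22.22
ee_pos: [0.6087, 0.2022, 0.1456]
tcp_rot: [-1.333, 2.844, 0.0]
contact_force: [-1.0, -0.2, 3.6]
finger_gap: 0.0188
time: 22.8
ee_pos: [0.6082, 0.202, 0.18]
tcp_rot: [1.333, -2.845, -0.001]
contact_force: [-0.2, 0.1, -5.5]
finger_gap: 0.0189
t 22.8 tcp [0.6082 0.202  0.18  ] axes [[-0.64, -0.768, -0.0], [-0.768, 0.64, 0.001], [-0.0, 0.0, -1.0]] j [ 0.6243  0.3521 -0.1598 -0.0006 -1.059   0.2524] F [-0.2259  0.1218 -5.4753] gap 0.01885162889555241
rot in tool [ 0.0004  0.0003 -0.7467]
shift now axes mm [50.0775 21.0633 -9.9533] shift in target axes [22.4507 49.4699 -9.9595]
```

```bash
python3 -m pendant '[{"linear":[0,0,0],"rot":[0,0,-0.1067]},{"linear":[0,0,0],"rot":[0,0,-0.1067]},{"linear":[0,0,0],"rot":[0,0,-0.1067]},{"linear":[0,0,0],"rot":[0,0,-0.1067]},{"linear":[0,0,0],"rot":[0,0,-0.1067]},{"linear":[0,0,0],"rot":[0,0,-0.1067]},{"linear":[0,0,0],"rot":[0,0,-0.1065]},{"linear":[0,0,0],"rot":[0,0,0]}]'
python3 -m pendant '[{"linear":[5,11,0],"rot":[0,0,0]},{"linear":[7,13,0],"rot":[0,0,0]},{"linear":[7,13,0],"rot":[0,0,0]},{"linear":[4,11,0],"rot":[0,0,0]},{"linear":[0,0,0],"rot":[0,0,0]},{"linear":[0,0,0],"rot":[0,0,0]},{"linear":[0,0,0],"rot":[0,0,0]}]'
python3 look.py n
python3 - <<'E'
from togo import *
import cv2
togo([.5229,.175,.1456],square_rot(np.radians(3),0))
for n,t,(x0,x1,y0,y1) in(("side","n",(210,310,170,260)),("top","n",(205,285,180,300))):
    d=load(n,t);f=min(800/(x1-x0),600/(y1-y0))
    cv2.imwrite(f"pics/{n}_{t}z.png",cv2.resize(d["pixels"][y0:y1,x0:x1],None,fx=f,fy=f,interpolation=cv2.INTER_CUBIC)[:,:,::-1])
E
```

```text
time: 23.47
ee_pos: [0.6081, 0.2019, 0.1794]
tcp_rot: [2.283, -2.156, -0.001]
contact_force: [-0.1, 0.9, -6.0]
finger_gap: 0.0187
time: 24.05
ee_pos: [0.5622, 0.1768, 0.1802]
tcp_rot: [-2.277, 2.164, -0.0]
contact_force: [-0.2, 0.7, -4.3]
finger_gap: 0.0186
side [ 0.06536138 -0.60293049  1.04231901] [ 0.67953796 -0.27414845 -0.70682387] [[437.7583753323576, 0.0, 315.3815599543658], [0.0, 437.7583753323576, 241.53522268072595], [0.0, 0.0, 1.0]] ['pixels', 'depth', 'K', 'xyz', 'orientation', 'shot']
top [ 0.37713498 -0.01399904  1.43146667] [ 0.12618443 -0.12346752 -1.56922136] [[537.6937443407957, 0.0, 317.15435115536394], [0.0, 537.6937443407957, 229.0434301704951], [0.0, 0.0, 1.0]] ['pixels', 'depth', 'K', 'xyz', 'orientation', 'shot']
{'time': 24.15, 'joints': array([ 6.36131034e-01,  2.72204650e-01, -2.76619018e-01, -4.63752133e-05,
       -1.02171016e+00,  9.86226731e-01]), 'joint_velocities': array([-0.00229184,  0.00178824, -0.00168464, -0.00058523, -0.00092078,
        0.00646194]), 'joint_efforts': array([-7.53222965e-03, -5.19415212e+01,  2.85593265e+01,  7.13575378e+00,
        5.80430031e-02, -2.84305424e-02]), 'ee_pos': array([0.56226816, 0.17684068, 0.18008911]), 'tcp_rot': array([-2.27774869e+00,  2.16328407e+00, -1.06171719e-05]), 'contact_force': array([ 0.00707865, -0.32809556, -5.41243015]), 'ft_torque': array([-0.05133047,  0.10600798,  0.02219362]), 'finger_gap': 0.018926412720658207}
t 24.15 tcp [0.5623 0.1768 0.1801] axes [[0.052, -0.999, -0.0], [-0.999, -0.052, -0.0], [0.0, 0.0, -1.0]] j [ 0.6361  0.2722 -0.2766 -0.     -1.0217  0.9862] F [ 0.0071 -0.3281 -5.4124] gap 0.018926412720658207
rot in tool [-0.0002  0.0002 -0.0008]
shift now axes mm [-0.1837 39.4175 34.4814] shift in target axes [-0.2222 39.4105 34.4891]
```

View pics/side_nz.png

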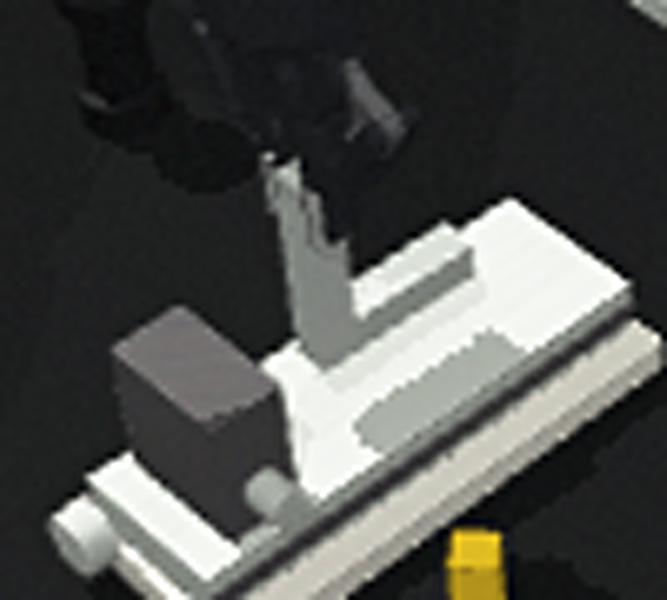

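View pics/top_nz.png

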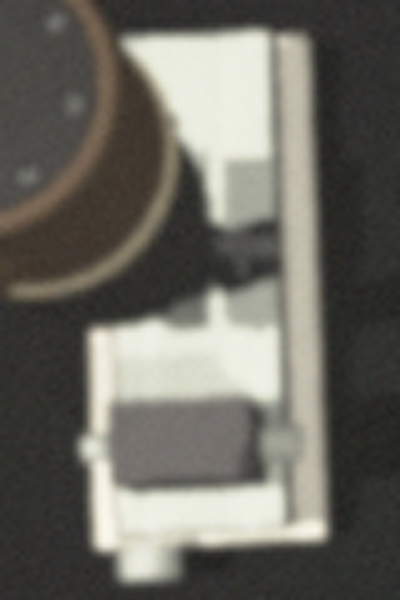

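The square hangs parallel to the bed about 40 mm from the stop, with its foot pointing away from it. Lowering to about 2 mm above the bed, then approaching the stop.

```bash
python3 -m pendant '[{"linear":[0,0,6],"rot":[0,0,0]},{"linear":[0,0,9],"rot":[0,0,0]},{"linear":[0,0,9],"rot":[0,0,0]},{"linear":[0,0,8],"rot":[0,0,0]},{"linear":[0,8,0],"rot":[0,0,0]},{"linear":[0,9,0],"rot":[0,0,0]},{"linear":[0,9,0],"rot":[0,0,0]},{"linear":[0,6,0],"rot":[0,0,0]}]'
python3 -m pendant '[{"linear":[0,0,0],"rot":[0,0,0]},{"linear":[0,0,0],"rot":[0,0,0]},{"linear":[0,0,0],"rot":[0,0,0]}]'
python3 look.py o
python3 - <<'E'
from togo import *
import cv2
togo([.5229,.175,.1456],square_rot(np.radians(3),0))
for n,t,(x0,x1,y0,y1) in(("side","o",(210,310,170,260)),):
    d=load(n,t);f=min(800/(x1-x0),600/(y1-y0))
    cv2.imwrite(f"pics/{n}_{t}z.png",cv2.resize(d["pixels"][y0:y1,x0:x1],None,fx=f,fy=f,interpolation=cv2.INTER_CUBIC)[:,:,::-1])
E
```

```text
time: 24.82
ee_pos: [0.5282, 0.1745, 0.1481]
tcp_rot: [2.279, -2.162, -0.001]
contact_force: [1.3, 0.2, -4.6]
finger_gap: 0.0189
time: 25.07
ee_pos: [0.5301, 0.1752, 0.1487]
tcp_rot: [-2.279, 2.161, -0.0]
contact_force: [-0.3, -0.1, -4.9]
finger_gap: 0.0189
side [ 0.06536138 -0.60293049  1.04231901] [ 0.67953796 -0.27414845 -0.70682387] [[437.7583753323576, 0.0, 315.3815599543658], [0.0, 437.7583753323576, 241.53522268072595], [0.0, 0.0, 1.0]] ['pixels', 'depth', 'K', 'xyz', 'orientation', 'shot']
top [ 0.37713498 -0.01399904  1.43146667] [ 0.12618443 -0.12346752 -1.56922136] [[537.6937443407957, 0.0, 317.15435115536394], [0.0, 537.6937443407957, 229.0434301704951], [0.0, 0.0, 1.0]] ['pixels', 'depth', 'K', 'xyz', 'orientation', 'shot']
{'time': 25.1667, 'joints': array([ 6.69541339e-01,  2.55065082e-01, -3.83221870e-01, -4.86193895e-05,
       -9.31817751e-01,  9.53862526e-01]), 'joint_velocities': array([-0.00440758,  0.00543987, -0.00288982, -0.00066365, -0.00145844,
       -0.00125992]), 'joint_efforts': array([ 8.93741101e-02, -4.87876189e+01,  2.69212496e+01,  6.72030866e+00,
        6.49353163e-02,  5.15351712e-04]), 'ee_pos': array([0.53017756, 0.17504781, 0.14840656]), 'tcp_rot': array([-2.27856654e+00,  2.16180547e+00, -9.32022458e-05]), 'contact_force': array([-0.500242  , -0.22046542, -5.9473721 ]), 'ft_torque': array([0.00450429, 0.07652025, 0.02523597]), 'finger_gap': 0.018908020666621932}
t 25.17 tcp [0.5302 0.175  0.1484] axes [[0.053, -0.999, -0.0], [-0.999, -0.053, -0.001], [0.001, 0.0, -1.0]] j [ 0.6695  0.2551 -0.3832 -0.     -0.9318  0.9539] F [-0.5002 -0.2205 -5.9474] gap 0.018908020666621932
rot in tool [-0.0005  0.0004  0.0002]
shift now axes mm [-0.3335  7.2715  2.8028] shift in target axes [-0.3331  7.2701  2.8066]
```

View pics/side_oz.png

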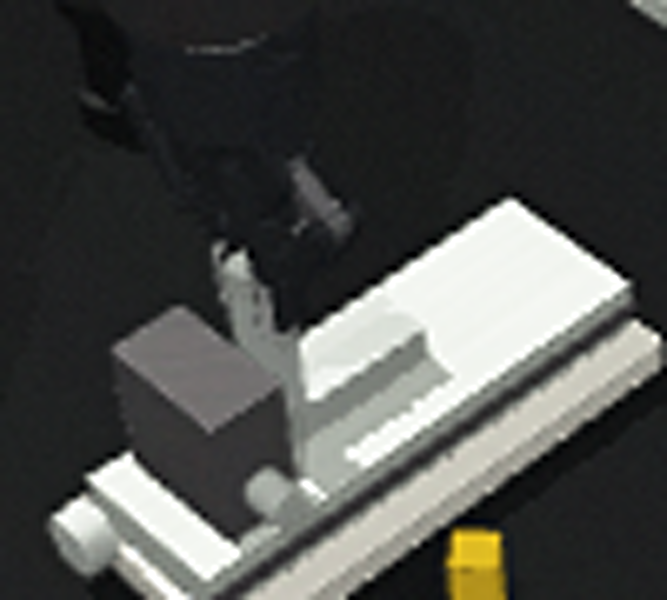

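The square is near the stop and roughly centred on its width, with the foot along the bed. Closing the gap in small steps.

```bash
python3 -m pendant '[{"linear":[0,1.5,0],"rot":[0,0,0]},{"linear":[0,1.5,0],"rot":[0,0,0]},{"linear":[0,1,0],"rot":[0,0,0]},{"linear":[0,0,0],"rot":[0,0,0]},{"linear":[0,0,0],"rot":[0,0,0]}]'
python3 -m pendant '[{"linear":[0,1,0],"rot":[0,0,0]},{"linear":[0,0,0],"rot":[0,0,0]},{"linear":[0,0,0],"rot":[0,0,0]}]'
python3 -m pendant '[{"linear":[0,1,0],"rot":[0,0,0]},{"linear":[0,0,0],"rot":[0,0,0]},{"linear":[0,0,0],"rot":[0,0,0]}]'
```

```text
time: 25.58
ee_pos: [0.5258, 0.1746, 0.1482]
tcp_rot: [-2.279, 2.162, 0.0]
contact_force: [0.8, -0.3, -5.6]
finger_gap: 0.0187
time: 25.83
ee_pos: [0.5249, 0.1746, 0.1482]
tcp_rot: [-2.279, 2.162, 0.0]
contact_force: [0.3, -0.1, -4.4]
finger_gap: 0.0189
time: 26.08
ee_pos: [0.5238, 0.1745, 0.1482]
tcp_rot: [-2.279, 2.162, 0.0]
contact_force: [-0.5, -0.3, -5.0]
finger_gap: 0.0186
```

```bash
python3 -m pendant '[{"linear":[0,0.7,0],"rot":[0,0,0]},{"linear":[0,0,0],"rot":[0,0,0]},{"linear":[0,0,0],"rot":[0,0,0]}]'
python3 -m pendant '[{"linear":[0,0.7,0],"rot":[0,0,0]},{"linear":[0,0,0],"rot":[0,0,0]},{"linear":[0,0,0],"rot":[0,0,0]}]'
```

```text
time: 26.33
ee_pos: [0.5234, 0.1746, 0.1483]
tcp_rot: [-2.279, 2.162, -0.0]
contact_force: [1.5, -0.4, -4.6]
finger_gap: 0.0186
time: 26.58
ee_pos: [0.5232, 0.1748, 0.1485]
tcp_rot: [-2.278, 2.161, -0.001]
contact_force: [6.1, 0.4, -6.0]
finger_gap: 0.0189
```

Stop contact at TCP x ≈ 0.5233. Easing off slightly and finding the bed.

```bash
python3 -m pendant '[{"linear":[0,-0.7,0],"rot":[0,0,0]},{"linear":[0,0,1],"rot":[0,0,0]},{"linear":[0,0,0.8],"rot":[0,0,0]},{"linear":[0,0,0],"rot":[0,0,0]},{"linear":[0,0,0],"rot":[0,0,0]}]'
python3 -m pendant '[{"linear":[0,0,0.7],"rot":[0,0,0]},{"linear":[0,0,0],"rot":[0,0,0]},{"linear":[0,0,0],"rot":[0,0,0]}]'
python3 -m pendant '[{"linear":[0,0,0.6],"rot":[0,0,0]},{"linear":[0,0,0],"rot":[0,0,0]},{"linear":[0,0,0],"rot":[0,0,0]}]'
```

```text
time: 27.0
ee_pos: [0.5233, 0.1747, 0.1464]
tcp_rot: [-2.279, 2.162, 0.0]
contact_force: [3.7, 0.4, -5.4]
finger_gap: 0.0191
time: 27.25
ee_pos: [0.5233, 0.1746, 0.1457]
tcp_rot: [-2.279, 2.162, -0.0]
contact_force: [3.1, 1.2, -4.4]
finger_gap: 0.0189
time: 27.5
ee_pos: [0.5234, 0.1747, 0.1456]
tcp_rot: [-2.279, 2.161, -0.0]
contact_force: [1.7, 0.9, 1.7]
finger_gap: 0.0192
```

```bash
python3 -m pendant '[{"linear":[0,0.5,0.3],"rot":[0,0,0]},{"linear":[0,0.4,0.2],"rot":[0,0,0]},{"linear":[0,0,0],"rot":[0,0,0]},{"linear":[0,0,0],"rot":[0,0,0]}]'
python3 -m pendant '[{"linear":[0,0,0],"rot":[0,0,0]},{"linear":[0,0,0],"rot":[0,0,0]}]'
```

```text
time: 27.83
ee_pos: [0.5233, 0.1747, 0.1455]
tcp_rot: [-2.278, 2.16, -0.002]
contact_force: [4.9, -0.7, 4.1]
finger_gap: 0.0188
time: 28.0
ee_pos: [0.5233, 0.1747, 0.1455]
tcp_rot: [-2.278, 2.16, -0.002]
contact_force: [4.4, -1.7, 4.1]
finger_gap: 0.0191
```

```bash
python3 -m pendant '[{"linear":[0,0.4,0.1],"rot":[0,0,0]},{"linear":[0,0.3,0.1],"rot":[0,0,0]},{"linear":[0,0,0],"rot":[0,0,0]},{"linear":[0,0,0],"rot":[0,0,0]}]'
python3 -m pendant '[{"linear":[0,0,0],"rot":[0,0,0]},{"linear":[0,0,0],"rot":[0,0,0]},{"linear":[0,0,0],"rot":[0,0,0]},{"linear":[0,0,0],"rot":[0,0,0]}]'
python3 look.py p
python3 - <<'E'
from togo import *
import cv2
togo([.5229,.175,.1456],square_rot(np.radians(3),0))
for n,t,(x0,x1,y0,y1) in(("side","p",(225,290,195,255)),):
    d=load(n,t);f=min(800/(x1-x0),600/(y1-y0))
    cv2.imwrite(f"pics/{n}_{t}z.png",cv2.resize(d["pixels"][y0:y1,x0:x1],None,fx=f,fy=f,interpolation=cv2.INTER_CUBIC)[:,:,::-1])
E
```

```text
time: 28.33
ee_pos: [0.5232, 0.1747, 0.1455]
tcp_rot: [-2.278, 2.159, -0.003]
contact_force: [7.7, -2.3, 2.8]
finger_gap: 0.019
time: 28.67
ee_pos: [0.5232, 0.1747, 0.1456]
tcp_rot: [-2.278, 2.159, -0.003]
contact_force: [7.5, -1.8, 3.6]
finger_gap: 0.0188
side [ 0.06536138 -0.60293049  1.04231901] [ 0.67953796 -0.27414845 -0.70682387] [[437.7583753323576, 0.0, 315.3815599543658], [0.0, 437.7583753323576, 241.53522268072595], [0.0, 0.0, 1.0]] ['pixels', 'depth', 'K', 'xyz', 'orientation', 'shot']
top [ 0.37713498 -0.01399904  1.43146667] [ 0.12618443 -0.12346752 -1.56922136] [[537.6937443407957, 0.0, 317.15435115536394], [0.0, 537.6937443407957, 229.0434301704951], [0.0, 0.0, 1.0]] ['pixels', 'depth', 'K', 'xyz', 'orientation', 'shot']
{'time': 28.7667, 'joints': array([ 0.67840579,  0.2462852 , -0.40405879,  0.00181631, -0.91730554,
        0.94464128]), 'joint_velocities': array([ 6.94816264e-04, -1.11168987e-03,  3.65921878e-04, -4.97943513e-04,
       -2.32857141e-04,  3.84196840e-05]), 'joint_efforts': array([  2.20427468, -42.98606157,  20.80708623,   2.98257418,
        -1.48651768,  -0.09223872]), 'ee_pos': array([0.52318802, 0.17469691, 0.14553463]), 'tcp_rot': array([-2.27777866,  2.15938325, -0.00290124]), 'contact_force': array([ 6.80785711, -2.21587256,  4.16527425]), 'ft_torque': array([-0.79603352, -2.56471473,  0.11017296]), 'finger_gap': 0.018539335131072494}
t 28.77 tcp [0.5232 0.1747 0.1455] axes [[0.053, -0.999, -0.001], [-0.999, -0.053, -0.003], [0.003, 0.001, -1.0]] j [ 0.6784  0.2463 -0.4041  0.0018 -0.9173  0.9446] F [ 6.8079 -2.2159  4.1653] gap 0.018539335131072494
rot in tool [-0.0034  0.0007  0.001 ]
shift now axes mm [-0.3181  0.2712 -0.0661] shift in target axes [-0.3177  0.2718 -0.0654]
```

View pics/side_pz.png

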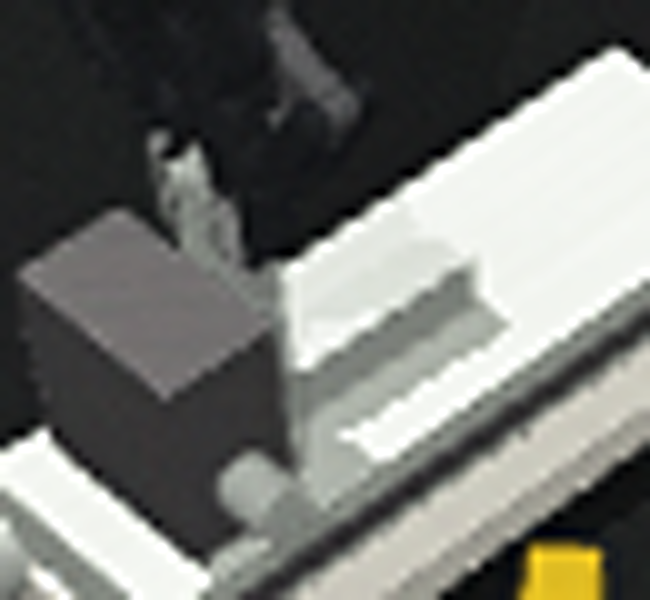

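Pressed in the corner with about 7.5 N on the stop and 8.5 N on the bed (including the square's weight). Raising both to about 10 N and holding for over a second.

```bash
python3 -m pendant '[{"linear":[0,0.3,0.25],"rot":[0,0,0]},{"linear":[0,0,0],"rot":[0,0,0]},{"linear":[0,0,0],"rot":[0,0,0]},{"linear":[0,0,0],"rot":[0,0,0]},{"linear":[0,0,0],"rot":[0,0,0]}]'
python3 -m pendant '[{"linear":[0,0,0],"rot":[0,0,0]},{"linear":[0,0,0],"rot":[0,0,0]},{"linear":[0,0,0],"rot":[0,0,0]},{"linear":[0,0,0],"rot":[0,0,0]},{"linear":[0,0,0],"rot":[0,0,0]},{"linear":[0,0,0],"rot":[0,0,0]},{"linear":[0,0,0],"rot":[0,0,0]},{"linear":[0,0,0],"rot":[0,0,0]}]'
python3 -m pendant '[{"linear":[0,0,0],"rot":[0,0,0]},{"linear":[0,0,0],"rot":[0,0,0]},{"linear":[0,0,0],"rot":[0,0,0]},{"linear":[0,0,0],"rot":[0,0,0]},{"linear":[0,0,0],"rot":[0,0,0]},{"linear":[0,0,0],"rot":[0,0,0]},{"linear":[0,0,0],"rot":[0,0,0]},{"linear":[0,0,0],"rot":[0,0,0]}]'
```

```text
time: 29.18
ee_pos: [0.5232, 0.1747, 0.1455]
tcp_rot: [-2.278, 2.159, -0.003]
contact_force: [7.5, -2.7, 4.4]
finger_gap: 0.0189
time: 29.85
ee_pos: [0.5232, 0.1747, 0.1455]
tcp_rot: [-2.278, 2.159, -0.004]
contact_force: [7.7, -1.5, 4.3]
finger_gap: 0.0183
time: 30.52
ee_pos: [0.5232, 0.1747, 0.1455]
tcp_rot: [-2.278, 2.159, -0.004]
contact_force: [7.7, -2.8, 5.0]
finger_gap: 0.0188
```

```bash
python3 -m pendant '[{"linear":[0,0.5,0.1],"rot":[0,0,0]},{"linear":[0,0,0],"rot":[0,0,0]},{"linear":[0,0,0],"rot":[0,0,0]},{"linear":[0,0,0],"rot":[0,0,0]},{"linear":[0,0,0],"rot":[0,0,0]}]'
python3 -m pendant '[{"linear":[0,0,0],"rot":[0,0,0]},{"linear":[0,0,0],"rot":[0,0,0]},{"linear":[0,0,0],"rot":[0,0,0]},{"linear":[0,0,0],"rot":[0,0,0]},{"linear":[0,0,0],"rot":[0,0,0]},{"linear":[0,0,0],"rot":[0,0,0]},{"linear":[0,0,0],"rot":[0,0,0]},{"linear":[0,0,0],"rot":[0,0,0]}]'
```

```text
time: 30.93
ee_pos: [0.5231, 0.1747, 0.1455]
tcp_rot: [-2.277, 2.158, -0.004]
contact_force: [9.9, -3.6, 3.3]
finger_gap: 0.0188
time: 31.6
ee_pos: [0.5231, 0.1747, 0.1455]
tcp_rot: [-2.277, 2.158, -0.004]
contact_force: [9.5, -3.5, 3.5]
finger_gap: 0.0191
```

```bash
python3 -m pendant '[{"linear":[0,0,0.4],"rot":[0,0,0]},{"linear":[0,0,0],"rot":[0,0,0]},{"linear":[0,0,0],"rot":[0,0,0]},{"linear":[0,0,0],"rot":[0,0,0]},{"linear":[0,0,0],"rot":[0,0,0]}]'
python3 -m pendant '[{"linear":[0,0,0],"rot":[0,0,0]},{"linear":[0,0,0],"rot":[0,0,0]},{"linear":[0,0,0],"rot":[0,0,0]},{"linear":[0,0,0],"rot":[0,0,0]},{"linear":[0,0,0],"rot":[0,0,0]},{"linear":[0,0,0],"rot":[0,0,0]},{"linear":[0,0,0],"rot":[0,0,0]},{"linear":[0,0,0],"rot":[0,0,0]}]'
python3 -m pendant '[{"linear":[0,0,0],"rot":[0,0,0]},{"linear":[0,0,0],"rot":[0,0,0]},{"linear":[0,0,0],"rot":[0,0,0]},{"linear":[0,0,0],"rot":[0,0,0]},{"linear":[0,0,0],"rot":[0,0,0]},{"linear":[0,0,0],"rot":[0,0,0]},{"linear":[0,0,0],"rot":[0,0,0]},{"linear":[0,0,0],"rot":[0,0,0]}]'
```

```text
time: 32.02
ee_pos: [0.5231, 0.1747, 0.1455]
tcp_rot: [-2.277, 2.158, -0.004]
contact_force: [8.3, -2.9, 7.5]
finger_gap: 0.0188
time: 32.68
ee_pos: [0.5231, 0.1748, 0.1455]
tcp_rot: [-2.277, 2.158, -0.004]
contact_force: [7.1, -3.1, 6.7]
finger_gap: 0.0183
time: 33.35
ee_pos: [0.5231, 0.1747, 0.1455]
tcp_rot: [-2.277, 2.158, -0.004]
contact_force: [8.6, -2.3, 6.8]
finger_gap: 0.0187
```

Held at about 8 N on the stop and 11–12 N on the bed for 1.4 s. Easing the load before release.

```bash
python3 -m pendant '[{"linear":[0,-0.5,-0.3],"rot":[0,0,0]},{"linear":[0,-0.5,-0.3],"rot":[0,0,0]},{"linear":[0,0,0],"rot":[0,0,0]},{"linear":[0,0,0],"rot":[0,0,0]},{"linear":[0,0,0],"rot":[0,0,0]}]'
```

```text
time: 33.77
ee_pos: [0.5232, 0.1747, 0.1455]
tcp_rot: [-2.278, 2.16, -0.003]
contact_force: [5.7, -1.5, 5.1]
finger_gap: 0.0189
```

```bash
python3 -m pendant '[{"linear":[0,-0.5,-0.4],"rot":[0,0,0]},{"linear":[0,-0.2,-0.2],"rot":[0,0,0]},{"linear":[0,0,0],"rot":[0,0,0]},{"linear":[0,0,0],"rot":[0,0,0]},{"linear":[0,0,0],"rot":[0,0,0]}]'
```

```text
time: 34.18
ee_pos: [0.5232, 0.1747, 0.1455]
tcp_rot: [-2.278, 2.161, -0.001]
contact_force: [5.3, -0.7, 5.5]
finger_gap: 0.019
```

```bash
python3 -m pendant '[{"linear":[0,-0.4,-0.4],"rot":[0,0,0]},{"linear":[0,0,0],"rot":[0,0,0]},{"linear":[0,0,0],"rot":[0,0,0]},{"linear":[0,0,0],"rot":[0,0,0]}]'
```

```text
time: 34.52
ee_pos: [0.5232, 0.1747, 0.1455]
tcp_rot: [-2.279, 2.161, -0.0]
contact_force: [5.8, -0.7, 4.1]
finger_gap: 0.019
```

```bash
python3 -m pendant '[{"linear":[0,-0.4,-0.4],"rot":[0,0,0]},{"linear":[0,0,0],"rot":[0,0,0]},{"linear":[0,0,0],"rot":[0,0,0]},{"linear":[0,0,0],"rot":[0,0,0]}]'
```

```text
time: 34.85
ee_pos: [0.5233, 0.1746, 0.1455]
tcp_rot: [-2.279, 2.162, 0.0]
contact_force: [5.5, -0.1, 1.6]
finger_gap: 0.019
```

```bash
python3 -m pendant '[{"linear":[0,0,0],"rot":[0,0,0]},{"linear":[0,0,0],"rot":[0,0,0]},{"linear":[0,0,0],"rot":[0,0,0]},{"linear":[0,0,0],"rot":[0,0,0]},{"linear":[0,0,0],"rot":[0,0,0]},{"linear":[0,0,0],"rot":[0,0,0]}]' 55 20
python3 -m pendant '[{"linear":[0,0,-5],"rot":[0,0,0]},{"linear":[0,0,-10],"rot":[0,0,0]},{"linear":[0,0,-15],"rot":[0,0,0]},{"linear":[0,0,-20],"rot":[0,0,0]},{"linear":[0,0,-20],"rot":[0,0,0]},{"linear":[0,0,-20],"rot":[0,0,0]},{"linear":[0,0,-20],"rot":[0,0,0]},{"linear":[0,0,0],"rot":[0,0,0]}]'
python3 -m pendant '[{"linear":[-25,10,-10],"rot":[0,0,0]},{"linear":[-35,15,0],"rot":[0,0,0]},{"linear":[-35,15,0],"rot":[0,0,0]},{"linear":[-35,15,0],"rot":[0,0,0]},{"linear":[-35,15,0],"rot":[0,0,0]},{"linear":[-35,0,0],"rot":[0,0,0]},{"linear":[0,0,0],"rot":[0,0,0]},{"linear":[0,0,0],"rot":[0,0,0]}]'
python3 look.py q square,foot_tip,stop
python3 - <<'E'
from togo import *
import cv2
for n,t,(x0,x1,y0,y1) in(("side","q",(220,300,190,260)),("top","q",(215,280,180,300))):
    d=load(n,t);f=min(800/(x1-x0),600/(y1-y0))
    cv2.imwrite(f"pics/{n}_{t}z.png",cv2.resize(d["pixels"][y0:y1,x0:x1],None,fx=f,fy=f,interpolation=cv2.INTER_CUBIC)[:,:,::-1])
E
```

```text
time: 35.35
ee_pos: [0.523, 0.1744, 0.1455]
tcp_rot: [2.279, -2.162, -0.001]
contact_force: [0.8, 1.4, -0.8]
finger_gap: 0.0468
time: 36.02
ee_pos: [0.5251, 0.1753, 0.2612]
tcp_rot: [-2.275, 2.157, -0.004]
contact_force: [-0.1, 0.7, 1.2]
finger_gap: 0.0467
time: 36.68
ee_pos: [0.4422, 0.3722, 0.2659]
tcp_rot: [2.282, -2.159, -0.0]
contact_force: [0.1, -0.9, 0.4]
finger_gap: 0.047
side [ 0.06536138 -0.60293049  1.04231901] [ 0.67953796 -0.27414845 -0.70682387] [[437.7583753323576, 0.0, 315.3815599543658], [0.0, 437.7583753323576, 241.53522268072595], [0.0, 0.0, 1.0]] ['pixels', 'depth', 'K', 'xyz', 'orientation', 'shot']
square [([244.0, 238.1], 0.92), ([303.2, 360.6], 0.68), ([279.3, 274.7], 0.6), ([227.5, 187.5], 0.15)] [([240.4, 210.0, 32.8, 27.8], 0.91), ([272.7, 335.3, 38.1, 27.3], 0.88)]
foot_tip [([273.1, 344.5], 0.74), ([308.4, 276.4], 0.74), ([229.9, 185.4], 0.62), ([270.0, 222.0], 0.61)] [([276.1, 248.3, 31.3, 30.5], 0.84), ([272.1, 332.0, 32.0, 33.7], 0.69), ([239.8, 210.9, 33.2, 26.7], 0.64), ([301.2, 229.4, 100.3, 103.7], 0.44)]
stop [([247.3, 234.7], 0.66)] [([228.3, 212
[... 755 characters left out ...]
.0, 22.2], 0.79)]
{'time': 37.3833, 'joints': array([ 1.03507920e+00,  1.87915020e-01, -1.82414012e-01, -6.28975152e-05,
       -1.20025763e+00,  5.88132199e-01]), 'joint_velocities': array([ 0.00132766,  0.00227735,  0.00060547,  0.00131628, -0.00025635,
        0.00094955]), 'joint_efforts': array([-6.28495147e-02, -4.45767725e+01,  2.91056532e+01,  6.88282505e+00,
       -1.82483844e-03,  4.44064635e-04]), 'ee_pos': array([0.44292083, 0.37043166, 0.26571099]), 'tcp_rot': array([-2.27872697e+00,  2.16236094e+00,  1.62784019e-04]), 'contact_force': array([-0.48279542, -0.33579649,  0.24934387]), 'ft_torque': array([ 0.00648404, -0.02612994, -0.01651345]), 'finger_gap': 0.047059318813219585}
```

View pics/side_qz.png

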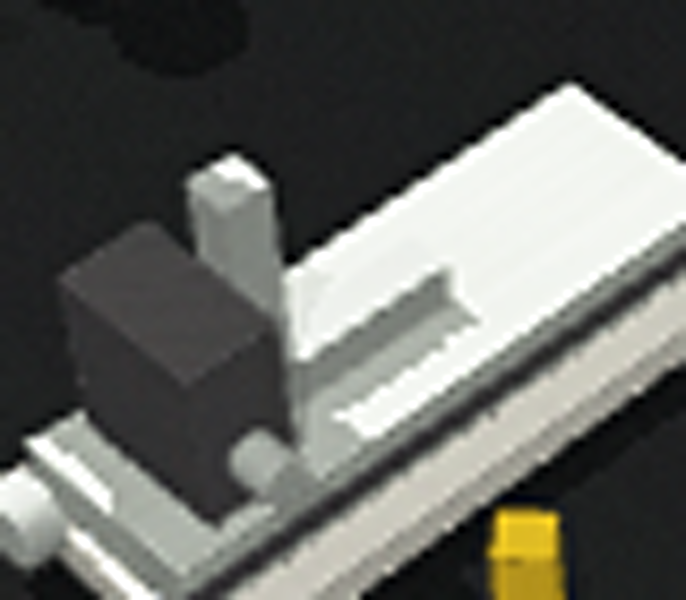

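View pics/top_qz.png

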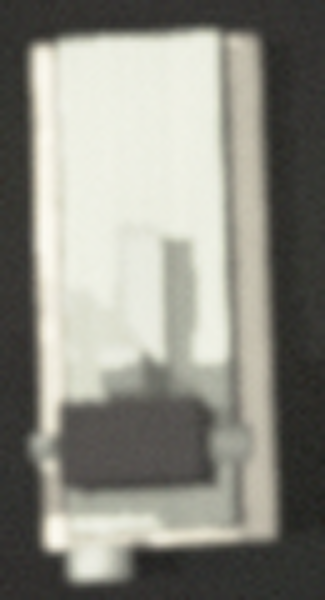

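```bash
python3 - <<'E'
from geo import *
from scipy.optimize import least_squares
ds=load("side","q");dt=load("top","q");f=600/70
o=np.array([(188,182),(233,155),(270,187),(233,212),(448,268)])/f+[220,190]-.5
P=np.array([(0,10,110),(20,10,110),(20,-10,110),(0,-10,110),(90,-10,20)])/1000
def M(p):return R.from_euler("Z",p[2]).apply(P)+[p[0],p[1],.05]
r=least_squares(lambda p:(project(ds,M(p))-o).ravel(),[.512,.174,.05],x_scale=[.01,.01,.1])
print(r.x,np.degrees(r.x[2]),r.fun.round(1))
# stop fit in same picture
so=np.array([(58,277),(148,222),(275,325),(187,385)])/f+[220,190]-.5
S=np.array([(-40,35,75),(0,35,75),(0,-35,75),(-40,-35,75)])/1000
q=least_squares(lambda p:(project(ds,R.from_euler("Z",p[2]).apply(S)+[p[0],p[1],.05])-so).ravel(),[.512,.174,.05],x_scale=[.01,.01,.1])
print("stop",q.x,np.degrees(q.x[2]),q.fun.round(1))
d=R.from_euler("Z",-q.x[2]).apply(np.r_[r.x[:2]-q.x[:2],0]);print("heel in stop mm",d*1000)
# foot top edges top view
for a,b in ((120,240),(163,240),(163,350)): print(onz(dt,215+a/5-.5,180+b/5-.5,.07))
E
python3 - <<'E'
import cv2,numpy as np
d=np.load("pics/top_q.npz");cv2.imwrite("pics/top_qfull.png",d["pixels"][:,:,::-1])
E
```

```text
[0.51355005 0.17346451 0.05015565] 2.873707273759177 [-0.   0.3  0.2 -0.1  0.4 -0.3 -0.7  0.3  0.2 -0.3]
stop [0.51268923 0.1755566  0.0429593 ] 2.46138633415826 [-0.4  0.1  0.1 -0.5  0.6  0.  -0.2  0.3]
heel in stop mm [ 0.77017352 -2.12711913  0.        ]
[0.59979399 0.18999358 0.07      ]
[0.59974557 0.16791824 0.07      ]
[0.54291317 0.16685342 0.07      ]
```

View pics/top_qfull.png

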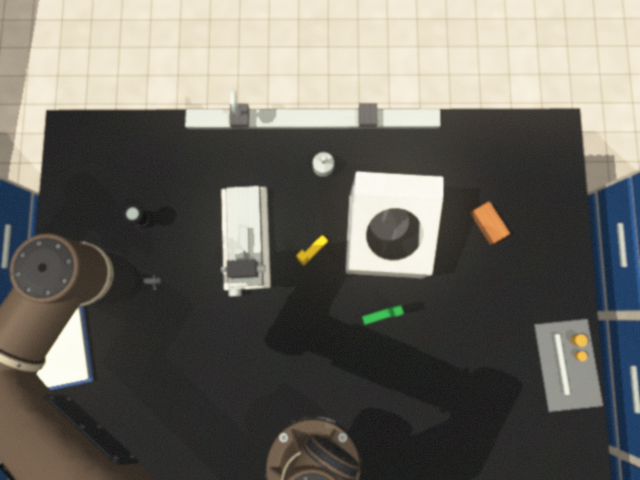

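The full top view shows weight (322,164), eyepiece (135,214) and block (490,223) where they were at the start, the square in the corner at (243,250), and the arm clear. The fit puts the heel 0.8 mm from the stop, 2 mm off its middle and 0.4° in yaw. Handing in.

```bash
python3 -c "
from plant import *
print(sign_off())"
```

```text
the job is handed in; nothing more can be done
None
```

The steel square was taken out through the port, pressed into the corner of bed and stop, and left standing there by itself. The job was handed in at about 37 s, and no verdict was reported.

- **Extraction:** I took the square along the port's axis and pulled it straight out until the foot tip was clear too. The wrist felt only the square's weight throughout, so the hood was not knocked.
- **Regrasp:** A kinematic model fitted to the recorded joint poses showed the 30° grasp could not reach the corner within the joint ranges. I stood the square on the free part of the bed, regrasped it with the tool vertical, and moved it into the corner.
- **Pressing:** I held the square in the corner for several seconds at varying load. The final 1.4 s read about 7–9 N on the stop and 11–12 N on the bed. The bed figure is the wrist reading plus the square's weight of about 5 N. Friction against the stop makes both uncertain by 1–2 N.
- **Disagreement:** While pressing, a sideways force of about 2–3.5 N also built up. It eased off before I released the square.
- **Last check:** A fit to the side camera puts the heel 0.8 mm from the stop face and 2 mm off its middle, with the foot 0.4° off the bed's length. That fit assumed the square stood upright on the bed, so its lean was only judged by eye. The bystanders were where they started and the arm was clear.

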